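# Strip the press stacks off two bonded lamps

## Robot

A 6-joint arm with a two-finger parallel gripper is mounted at the origin on a cart in front of the work surface, level with it; the furniture and walls round the work are solid. World frame = base frame: x ahead of the robot, y to its left, z up, the work surface at z = 0. Lengths are in m, angles in degrees, forces in N, time in s.
With the tool pointing down it reaches from about 0.35 to 0.875 m from the base axis. Payload 4.2 kg.
Tool frame: the origin (TCP) lies between the finger pads; the fingertips stand 14 mm ahead of it and the grasp point (between the pads) lies 5 mm behind it; z points along the fingers, y is the line along which they close (so a half turn about z gives the same grasp; the last joint's range is limited). The gripper opens to 87 mm and grips with 3 to 60 N. Pads are 19 mm wide; open, the fingers measure 117 mm over their backs; the gripper's body (75 mm by 190 mm) begins 51 mm behind the grasp point.
Start: joints at [-53.423, 22.042, 0.453, 0, -68.411, -14.817], TCP at [0.232, -0.58, 0.208] pointing down, gripper open.
Joint ranges: [-179.83, 179.83], [-69.29, 118.12], [-61.27, 80.66], [-181.25, 117.63], [-171.15, -9.14], [-177.46, 177.46]. Speed limits (degrees/s): [159.86, 159.86, 180, 180, 180, 180].

## Interface

Orientations are given as a 3x3 rotation matrix whose columns are the frame's x, y, z axes.
In Python, from station import * gives the robot as it stands. The module is installed in compiled form; this text tells all that it offers.
- The arm moves only by the tool play_rows, never from a script. Its argument "steps" is a list of rows, each an object of numbers: "ax", "ay", "az": the turn, a rotation vector about the tool's x, y, z in degrees; "dx", "dy", "dz": the shift along the tool's x, y, z in mm; "claw": the finger opening in mm, from 0 to 87. A call has 1 to 20 rows; each row shifts and turns the commanded pose from where the row before left it, along the tool's axes as they then stand; what a row does not reach is not made up. A row lasts 1/10 s, in which the tool goes at most 50 mm and 8.59 degrees, less where a joint would pass 70% of its speed; a pose out of reach is approached as far as the arm can. A call with a gripper value outside its range is refused whole. The fingers move at their own pace and stop on an object; the grip force is fixed at half the most. Time passes only in rows, so rows that do not move let the fingers close. It gives the time, the measured TCP pose, the force, the opening and the grip force at its end, in the units of the state.
- sense(): the state, without advancing time (a new reading comes with each control period).
- capture(name): name is "scene" or "top" or "wrist"; returns a dict with "frame" (420x560x3 uint8, blue, green, red), "range_z" (420x560 float32, m along the optical axis (not along the pixel's ray), 0 where there is no reading), "fx", "fy", "cx", "cy" (pixels), "k1" (the pictures are not rectified: a ray, as slopes to the right and down, at radius r is drawn at 1 + k1 r^2 times it, then the intrinsics apply), "xyz" and "rotation" of the camera in the world. Camera axes: x right, y down, z forward; pixel columns grow to the right and rows downward; lengths in m; the calibration is good to about 2 mm. A picture is of the moment at which its call begins.
- finish_job(): hands the job in; it is judged then, once.
The state is a dict: "time_s": time; "joints": joint angles; "joint_velocities": joint speeds; "effort": joint torques, N m; "tcp_pos": TCP position; "ee_rot": TCP orientation; "wrist_force": force on the tool from outside, world axes, zero at the start; "moment": the same for the moment, N m; "gripper_width": opening from 0.0 (shut) to 1.0 (fully open); "gripper_force": force on a finger pad.
Only numpy, scipy, OpenCV 4.12 (cv2) and the standard library are available. Lean on these libraries where they do the work, as an engineer would, in place of code of your own. Each camera call takes 0.05 s, during which the arm holds its last target. There are 200 camera calls.

## Task

The glue under the LED boards has cured. Take the press stacks off the two lamps and set each of the four parts, two weights and two press blocks, down upright in its own nest on the storage board, the one whose pocket has its shape and size. Never lift a block with a weight still standing on it, drop nothing, and leave both lamps where they lie.

Things in the scene. Friction and masses are not known exactly. Their poses are not given: they have to be found in the camera images.
- large_weight: larger press weight: steel, round body 48 mm in diameter and 30 mm high, a thin neck above it and on top a knob from 36 to 48 mm above the underside, diameter 24 mm. Origin: centre of its underside, z up. It stands upright on either press block, its bore (18 mm) loosely over that block's 12 mm pilot pin, which is 9 mm high: lift it straight off. About 0.4 kg.
- small_weight: smaller press weight: steel, round body 32 mm in diameter and 30 mm high, a thin neck above it and on top a knob from 36 to 48 mm above the underside, diameter 18 mm. Origin: centre of its underside, z up. It stands upright on either press block, its bore (18 mm) loosely over that block's 12 mm pilot pin, which is 9 mm high: lift it straight off. About 0.2 kg.
- long_block: the long press block: dark grey metal with a rubber underside, standing inside a lamp on its floor, a weight on top of it at first. Origin: centre of its underside, z up. Foot from 0 to 20 mm, narrower body to grip from 20 to 56 mm, pilot pin 9 mm high on top. Foot 68 mm along its x by 36 mm along its y, body 44 mm along x by 28 mm along y. Mass about 0.3 kg.
- square_block: the square press block: dark grey metal with a rubber underside, standing inside a lamp on its floor, a weight on top of it at first. Origin: centre of its underside, z up. Foot from 0 to 20 mm, narrower body to grip from 20 to 56 mm, pilot pin 9 mm high on top. Foot 54x54 mm, body 40x40 mm, sides along x and y. Mass about 0.3 kg.
- nest_large_weight: black plastic nest, 90x90x20 mm, fixed beside the others on an aluminium board; origin: centre of its underside, z up, x and y along its sides. In the middle of its top a round pocket 60 mm in diameter, lined grey, 10 mm deep (floor 10 mm above the origin, rim 20 mm): the place of the larger weight.
- nest_small_weight: black plastic nest, 90x90x20 mm, fixed beside the others on an aluminium board; origin: centre of its underside, z up, x and y along its sides. In the middle of its top a round pocket 44 mm in diameter, lined grey, 10 mm deep (floor 10 mm above the origin, rim 20 mm): the place of the smaller weight.
- nest_long_block: black plastic nest, 90x90x20 mm, fixed beside the others on an aluminium board; origin: centre of its underside, z up, x and y along its sides. In the middle of its top an oblong pocket 80 mm along x by 48 mm along y, lined grey, 10 mm deep (floor 10 mm above the origin, rim 20 mm): the place of the long press block (its x along the nest's x, either way round).
- nest_square_block: black plastic nest, 90x90x20 mm, fixed beside the others on an aluminium board; origin: centre of its underside, z up, x and y along its sides. In the middle of its top a square pocket 66x66 mm, lined grey, 10 mm deep (floor 10 mm above the origin, rim 20 mm): the place of the square press block (any of its four ways round).
- lamp_a: one lamp: a black open housing 120x150 mm, 26 mm high, with a white LED board in it, loose on the bench, open side up; origin: centre of its underside, z up, long side along y. Inside it is 86 by 114 mm wide, its floor 6 mm above the origin. It holds the long press block at the start.
- lamp_b: the other lamp: a black open housing 120x150 mm, 26 mm high, with a white LED board in it, loose on the bench, open side up; origin: centre of its underside, z up, long side along y. Inside it is 86 by 114 mm wide, its floor 6 mm above the origin. It holds the square press block at the start.
Not all that is in view belongs to the job. What is shaped like the square_block but orange or turquoise is not meant. What is shaped like the long_block but red is not meant.

How it is judged:
By the outcome, as a careful person would: the job done as asked, in the order asked, and still so for the second after the job is handed in, with the robot touching nothing.
It also fails if it takes over 106 s, if anything falls off the work surface, if the arm or the gripper's body presses on something with over 40 N, if the wrist force passes 120 N, or if a joint passes its speed limit or range.

## Working session

There is one attempt and no reset: what is moved stays moved. The work goes in short steps, Python scripts to look and compute and a tool call to move; the robot and the scene stay as the last step left them, time stands still between calls to the robot, and variables do not carry over. Pictures are saved under pics/ and viewed, at most 14 in all, crops included, and the job is handed in when it is done.

Besides the shell and the picture viewer there is one more tool, called after "Request:" in YAML: its name, and indented under it one key for each argument. play_rows: Moves the arm, as the interface text tells. Its arguments: {"type":"object","properties":{"steps":{"type":"array"}},"required":["steps"]}

```bash
mkdir -p pics; cat > h.py <<'E'
from station import *
import numpy as np, cv2
def save(name,out):
    c=capture(name); cv2.imwrite('pics/'+out+'.png',c['frame']); np.savez('pics/'+out+'.npz',**c); return c
def load(o): return dict(np.load('pics/'+o+'.npz'))
def rays(c,uv):
    uv=np.asarray(uv,float).reshape(-1,2)
    d=(uv-[c['cx'],c['cy']])/[c['fx'],c['fy']]
    s=d.copy()
    for _ in range(20): s=d/(1+c['k1']*(s**2).sum(1,keepdims=True))
    return np.c_[s,np.ones(len(s))]
def onplane(c,uv,z):
    r=rays(c,uv)@np.asarray(c['rotation']).T; o=np.asarray(c['xyz'])
    return o+r*((z-o[2])/r[:,2])[:,None]
def cloud(c):
    h,w=c['range_z'].shape; v,u=np.mgrid[:h,:w]
    r=rays(c,np.c_[u.ravel(),v.ravel()])*c['range_z'].reshape(-1,1)
    return (r@np.asarray(c['rotation']).T+np.asarray(c['xyz'])).reshape(h,w,3)
E
python3 - <<'E'
from h import *
for n in('scene','top','wrist'):
    c=save(n,n+'0'); print(n,c['xyz'],np.round(c['rotation'],3).tolist(),c['fx'],c['k1'])
print(sense())
E
```

```text
scene [-0.29522705  0.69810856  0.71197173] [[-0.668, -0.352, 0.656], [-0.744, 0.299, -0.597], [0.014, -0.887, -0.462]] 474.45639320357384 0.0012534381510879563
top [ 0.38937852 -0.10330449  1.54112567] [[-0.024, -0.991, 0.134], [-1.0, 0.024, -0.007], [0.004, -0.134, -0.991]] 531.0573776859812 -0.16079174722799933
wrist [ 0.15258739 -0.61184117  0.38240712] [[-0.369, 0.886, 0.281], [0.929, 0.351, 0.114], [0.002, 0.303, -0.953]] 355.7607153672595 -0.059664311731917274
{'time_s': 0.15, 'joints': array([-5.34229848e+01,  2.20797321e+01,  4.00335765e-01, -1.80371643e-02,
       -6.84105185e+01, -1.48162949e+01]), 'joint_velocities': array([ 0.06437685, -0.10771724,  0.18351804,  0.21112996,  0.01500229,
       -0.09877369]), 'effort': array([-7.88048146e-05, -3.91053843e+01,  1.87587619e+01,  4.22229677e+00,
        1.23991040e-02, -1.49290522e-04]), 'tcp_pos': array([ 0.23154466, -0.58004347,  0.20724459]), 'ee_rot': array([[-9.28783184e-01, -3.70622863e-01, -7.00072394e-04],
       [-3.70623505e-01,  9.28782084e-01,  1.43466359e-03],
       [ 1.18495571e-04,  1.59195470e-03, -9.99998726e-01]]), 'wrist_force': array([ 0.47479838,  1.08241871, -0.87129559]), 'moment': array([ 0.05831575, -0.03168095, -0.02475066]), 'gripper_force': 0.0, 'gripper_width': 0.9996600230447367}
```

View pics/top0.png

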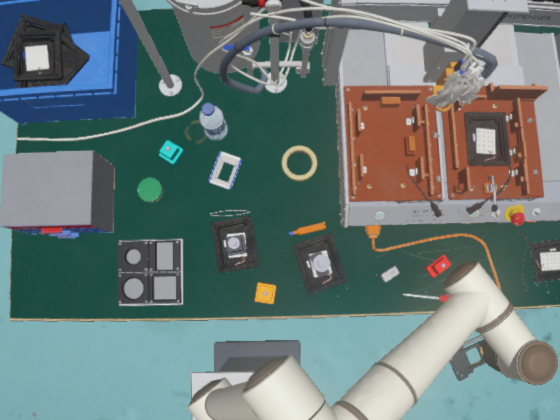

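View pics/scene0.png

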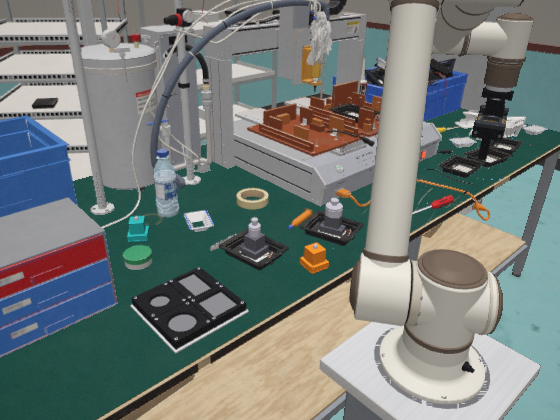

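The top view shows lamps with stacks at about (236,245) and (319,263), and the nest board at (151,272). Zooming into both views for measurement.

```bash
python3 - <<'E'
from h import *
t=load('top0');s=load('scene0')
a=cv2.resize(t['frame'][205:315,105:355],None,fx=3.2,fy=3.2,interpolation=2)
b=cv2.resize(s['frame'][190:345,125:370],None,fx=3.2,fy=3.2,interpolation=2)
b=cv2.resize(b,(800,506)); 
cv2.imwrite('pics/a.png',a); cv2.imwrite('pics/b.png',b)
P=cloud(t)
for u,v in [(133,257),(132,288),(165,256),(164,288),(121,272),(236,244),(319,263),(250,230),(280,300)]: print(u,v,np.round(P[v,u],4))
# stack tops
for z0,z1 in[(0.085,0.125),(0.095,0.115)]:
  m=(P[...,2]>z0)&(P[...,2]<z1)&(P[...,0]<.6)&(P[...,0]>.3)&(abs(P[...,1])<.3)
  n,l,st,ce=cv2.connectedComponentsWithStats(m.astype(np.uint8))
  for i in range(1,n):
    if st[i,4]>8: print(z0,st[i],np.round(np.median(P[l==i],0),4))
E
```

```text
133 257 [0.4877 0.321  0.0121]
132 288 [0.3977 0.3225 0.0163]
165 256 [0.4885 0.225  0.0176]
164 288 [0.3965 0.2287 0.0148]
121 272 [0.4446 0.3574 0.0095]
236 244 [0.5124 0.0125 0.0935]
319 263 [ 0.4541 -0.2113  0.1134]
250 230 [ 0.5576 -0.0228  0.0252]
280 300 [ 0.3556 -0.1042  0.0021]
0.085 [343 209   8  18  91] [ 0.5735 -0.2898  0.1075]
0.085 [228 237  12  12 104] [0.5155 0.0193 0.0943]
0.085 [313 254  18  18 234] [ 0.4548 -0.2187  0.093 ]
0.095 [344 214   6  13  46] [ 0.5666 -0.2919  0.1042]
0.095 [229 238  10   9  44] [0.5166 0.0195 0.1078]
0.095 [317 257  11  11  73] [ 0.4567 -0.2194  0.1081]
```

View pics/a.png

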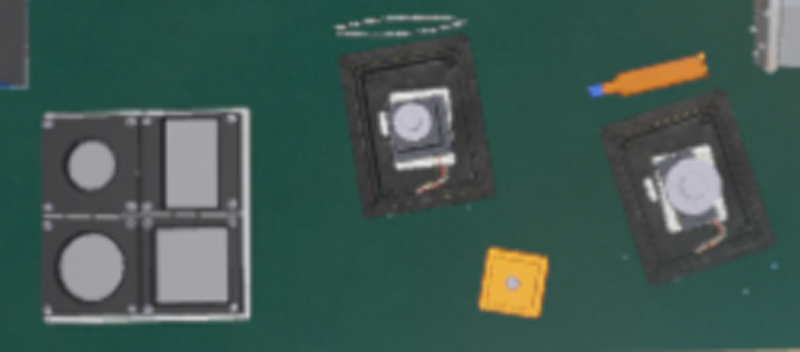

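View pics/b.png

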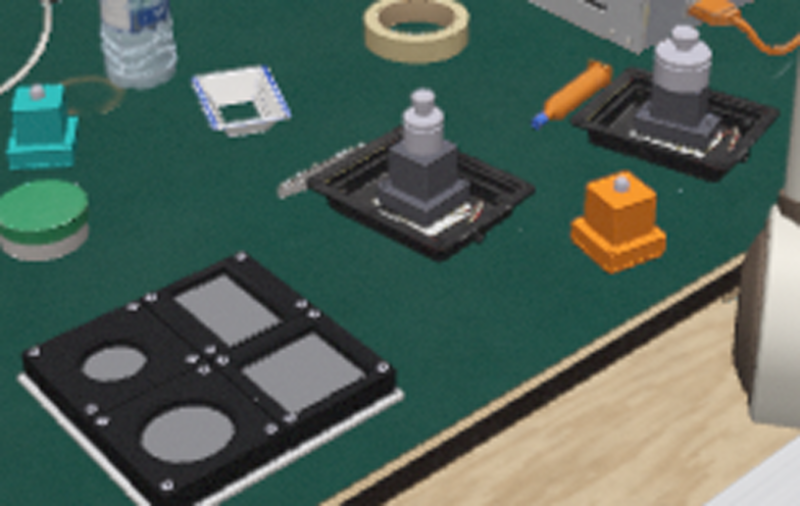

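The zoomed views show the small weight on the square block in the left lamp, at about (0.516, 0.02). The large weight is on the long block in the right lamp, at about (0.456, -0.219). The nests run small-round, long, large-round, square in a 2x2 grid. I'll go above the right stack with the tool squared to the world.

Request:
play_rows:
  steps:
    - {"az":7.25,"claw":87}
    - {"az":7.25}
    - {"az":7.25}
    - {"dx":-18.7,"dy":30,"dz":-4}
    - {"dx":-18.7,"dy":30,"dz":-4}
    - {"dx":-18.7,"dy":30,"dz":-4}
    - {"dx":-18.7,"dy":30,"dz":-4}
    - {"dx":-18.7,"dy":30,"dz":-4}
    - {"dx":-18.7,"dy":30,"dz":-4}
    - {"dx":-18.7,"dy":30,"dz":-4}
    - {"dx":-18.7,"dy":30,"dz":-4}
    - {"dx":-18.7,"dy":30,"dz":-4}
    - {"dx":-18.7,"dy":30,"dz":-4}
    - {"dx":-18.7,"dy":30,"dz":-4}
    - {"dx":-18.7,"dy":30,"dz":-4}
    - {}
    - {}

```text
invalid input at $.steps[0]: expected keys ax, ay, az, dx, dy, dz, claw
```

```bash
python3 - <<'E'
from h import *
c=save('wrist','w1'); s=sense(); print(s['tcp_pos'],np.round(s['ee_rot'],4).tolist(),c['xyz'])
P=cloud(c)
for z0,z1 in[(0.095,0.125),(0.08,.094),(0.045,0.068),(0.015,0.032)]:
  m=(P[...,2]>z0)&(P[...,2]<z1)&(abs(P[...,0]-.456)<.12)&(abs(P[...,1]+.219)<.12)
  n,l,st,ce=cv2.connectedComponentsWithStats(m.astype(np.uint8))
  for i in range(1,n):
    if st[i,4]>60: 
      q=P[l==i]; print(z0,st[i],np.round(np.median(q,0),4),np.round(q.min(0),4),np.round(q.max(0),4), cv2.minAreaRect((q[:,:2]*1000).astype(np.float32)))
E
```

```text
[ 0.23159381 -0.58012165  0.20741753] [[-0.9288, -0.3707, -0.0006], [-0.3707, 0.9288, 0.0011], [0.0001, 0.0013, -1.0]] [ 0.15260128 -0.61188127  0.38255287]
```

View pics/w1.png

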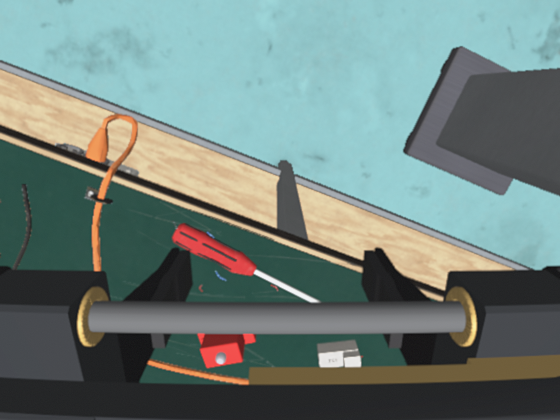

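The move was refused because every key is required, so the wrist picture shows only the start pose: desk edge, red screwdriver, red decoy. Objects show in the wrist camera when they lie on the tool's +x side, so I'll view from slightly beyond the stack.

Request:
play_rows:
  steps:
    - {"ax":0,"ay":0,"az":7.25,"dx":0,"dy":0,"dz":0,"claw":87}
    - {"ax":0,"ay":0,"az":7.25,"dx":0,"dy":0,"dz":0,"claw":87}
    - {"ax":0,"ay":0,"az":7.25,"dx":0,"dy":0,"dz":0,"claw":87}
    - {"ax":0,"ay":0,"az":0,"dx":-24,"dy":30,"dz":-5,"claw":87}
    - {"ax":0,"ay":0,"az":0,"dx":-24,"dy":30,"dz":-5,"claw":87}
    - {"ax":0,"ay":0,"az":0,"dx":-24,"dy":30,"dz":-5,"claw":87}
    - {"ax":0,"ay":0,"az":0,"dx":-24,"dy":30,"dz":-5,"claw":87}
    - {"ax":0,"ay":0,"az":0,"dx":-24,"dy":30,"dz":-5,"claw":87}
    - {"ax":0,"ay":0,"az":0,"dx":-24,"dy":30,"dz":-5,"claw":87}
    - {"ax":0,"ay":0,"az":0,"dx":-24,"dy":30,"dz":-5,"claw":87}
    - {"ax":0,"ay":0,"az":0,"dx":-24,"dy":30,"dz":-5,"claw":87}
    - {"ax":0,"ay":0,"az":0,"dx":-24,"dy":30,"dz":-5,"claw":87}
    - {"ax":0,"ay":0,"az":0,"dx":-24,"dy":30,"dz":-5,"claw":87}
    - {"ax":0,"ay":0,"az":0,"dx":-24,"dy":30,"dz":-5,"claw":87}
    - {"ax":0,"ay":0,"az":0,"dx":-24,"dy":30,"dz":-5,"claw":87}
    - {"ax":0,"ay":0,"az":0,"dx":0,"dy":0,"dz":0,"claw":87}
    - {"ax":0,"ay":0,"az":0,"dx":0,"dy":0,"dz":0,"claw":87}
    - {"ax":0,"ay":0,"az":0,"dx":0,"dy":0,"dz":0,"claw":87}

```text
time_s: 2.0
tcp_pos: [0.5191, -0.2207, 0.2677]
ee_rot: [[-1.0, 0.0, -0.001], [0.0, 1.0, 0.0], [0.001, 0.0, -1.0]]
wrist_force: [-1.3, 0.1, 0.8]
gripper_width: 1.001
gripper_force: 0.0
```

```bash
cat >> h.py <<'E'
def levels(P,x,y,bands,r=.1,nmin=60):
  for z0,z1 in bands:
    m=(P[...,2]>z0)&(P[...,2]<z1)&(abs(P[...,0]-x)<r)&(abs(P[...,1]-y)<r)
    n,l,st,ce=cv2.connectedComponentsWithStats(m.astype(np.uint8))
    for i in range(1,n):
      if st[i,4]>nmin:
        q=P[l==i]; (cx,cy),(w,h),a=cv2.minAreaRect((q[:,:2]*1000).astype(np.float32))
        print(z0,st[i],'med',np.round(np.median(q,0),4),'rect c %.1f %.1f size %.1f %.1f ang %.1f'%(cx,cy,w,h,a))
E
python3 - <<'E'
from h import *
c=save('wrist','w2'); s=sense(); print(s['tcp_pos'],np.round(s['ee_rot'],4).tolist(),c['xyz'])
levels(cloud(c),.456,-.219,[(0.098,0.125),(0.085,.096),(0.04,0.068),(0.015,0.032)])
E
```

```text
[ 0.51894432 -0.22097814  0.2678471 ] [[-1.0, 0.0009, -0.0006], [0.0009, 1.0, 0.0001], [0.0006, 0.0001, -1.0]] [ 0.43415996 -0.22106217  0.44313173]
0.098 [267 103  26  26 515] med [ 0.4526 -0.2181  0.1083] rect c 453.2 -218.0 size 22.7 22.6 ang 44.8
0.085 [ 256   90   49   50 1382] med [ 0.4511 -0.2179  0.0908] rect c 453.5 -217.9 size 46.7 46.5 ang 90.0
0.085 [184 207  35  10 141] med [ 0.554  -0.3003  0.0916] rect c 551.9 -301.1 size 34.9 7.9 ang 89.9
0.015 [ 211   32  134  156 5290] med [ 0.4458 -0.2184  0.024 ] rect c 455.3 -217.9 size 150.6 121.0 ang 16.6
0.015 [250  64  22  15  90] med [ 0.4072 -0.242   0.0181] rect c 407.7 -240.4 size 8.5 27.7 ang 43.7
0.015 [255  77  34  25 342] med [ 0.4264 -0.2285  0.0247] rect c 428.5 -227.6 size 15.5 36.2 ang 20.4
0.015 [273 127  31  17 113] med [ 0.4824 -0.2045  0.0241] rect c 480.8 -207.2 size 8.3 36.0 ang 21.7
0.015 [265 185  64  13 427] med [ 0.5514 -0.185   0.0183] rect c 548.8 -196.7 size 14.3 78.3 ang 0.1
```

View pics/w2.png

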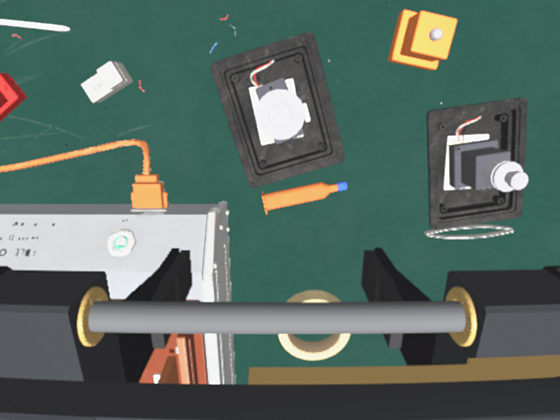

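The wrist view shows the large weight at (280,113) on the long block in a lamp yawed about 16°. Its centre is (0.4533, -0.218) with the knob top at 0.108, as expected. Descending to grip the body's upper part.

Request:
play_rows:
  steps:
    - {"ax":0,"ay":0,"az":0,"dx":22,"dy":1,"dz":20,"claw":87}
    - {"ax":0,"ay":0,"az":0,"dx":22,"dy":1,"dz":20,"claw":87}
    - {"ax":0,"ay":0,"az":0,"dx":21.6,"dy":1,"dz":10,"claw":87}
    - {"ax":0,"ay":0,"az":0,"dx":0,"dy":0,"dz":0,"claw":87}
    - {"ax":0,"ay":0,"az":0,"dx":0,"dy":0,"dz":25,"claw":87}
    - {"ax":0,"ay":0,"az":0,"dx":0,"dy":0,"dz":25,"claw":87}
    - {"ax":0,"ay":0,"az":0,"dx":0,"dy":0,"dz":25,"claw":87}
    - {"ax":0,"ay":0,"az":0,"dx":0,"dy":0,"dz":20,"claw":87}
    - {"ax":0,"ay":0,"az":0,"dx":0,"dy":0,"dz":15,"claw":87}
    - {"ax":0,"ay":0,"az":0,"dx":0,"dy":0,"dz":10,"claw":87}
    - {"ax":0,"ay":0,"az":0,"dx":0,"dy":0,"dz":8,"claw":87}
    - {"ax":0,"ay":0,"az":0,"dx":0,"dy":0,"dz":0,"claw":87}
    - {"ax":0,"ay":0,"az":0,"dx":0,"dy":0,"dz":0,"claw":87}

```text
time_s: 3.35
tcp_pos: [0.4546, -0.2177, 0.0906]
ee_rot: [[-1.0, -0.0, 0.001], [-0.0, 1.0, -0.0], [-0.001, -0.0, -1.0]]
wrist_force: [-0.7, 0.0, 0.1]
gripper_width: 1.001
gripper_force: 0.0
```

Request:
play_rows:
  steps:
    - {"ax":0,"ay":0,"az":0,"dx":1.2,"dy":0,"dz":0,"claw":87}
    - {"ax":0,"ay":0,"az":0,"dx":0,"dy":0,"dz":0,"claw":60}
    - {"ax":0,"ay":0,"az":0,"dx":0,"dy":0,"dz":0,"claw":52}
    - {"ax":0,"ay":0,"az":0,"dx":0,"dy":0,"dz":0,"claw":35}
    - {"ax":0,"ay":0,"az":0,"dx":0,"dy":0,"dz":0,"claw":35}
    - {"ax":0,"ay":0,"az":0,"dx":0,"dy":0,"dz":0,"claw":35}
    - {"ax":0,"ay":0,"az":0,"dx":0,"dy":0,"dz":0,"claw":35}
    - {"ax":0,"ay":0,"az":0,"dx":0,"dy":0,"dz":0,"claw":35}
    - {"ax":0,"ay":0,"az":0,"dx":0,"dy":0,"dz":0,"claw":35}
    - {"ax":0,"ay":0,"az":0,"dx":0,"dy":0,"dz":0,"claw":35}

```text
time_s: 4.35
tcp_pos: [0.4528, -0.2174, 0.09]
ee_rot: [[-1.0, -0.0, -0.0], [-0.0, 1.0, 0.0], [0.0, 0.0, -1.0]]
wrist_force: [1.0, -0.3, -0.2]
gripper_width: 0.408
gripper_force: 0.0
```

Request:
play_rows:
  steps:
    - {"ax":0,"ay":0,"az":0,"dx":0,"dy":0,"dz":0,"claw":35}
    - {"ax":0,"ay":0,"az":0,"dx":0,"dy":0,"dz":0,"claw":35}
    - {"ax":0,"ay":0,"az":0,"dx":0,"dy":0,"dz":0,"claw":35}

```text
time_s: 4.65
tcp_pos: [0.4529, -0.2174, 0.09]
ee_rot: [[-1.0, -0.0, 0.0], [-0.0, 1.0, -0.0], [-0.0, -0.0, -1.0]]
wrist_force: [0.3, -0.2, -0.1]
gripper_width: 0.402
gripper_force: 0.0
```

```bash
python3 - <<'E'
from h import *
s=sense();print(s['gripper_width'],s['gripper_force'],s['tcp_pos'])
c=save('wrist','w3');cv2.imwrite('pics/w3.png',c['frame'])
E
```

```text
0.4016063469216544 0.0 [ 0.452876   -0.21738979  0.09004498]
```

View pics/w3.png

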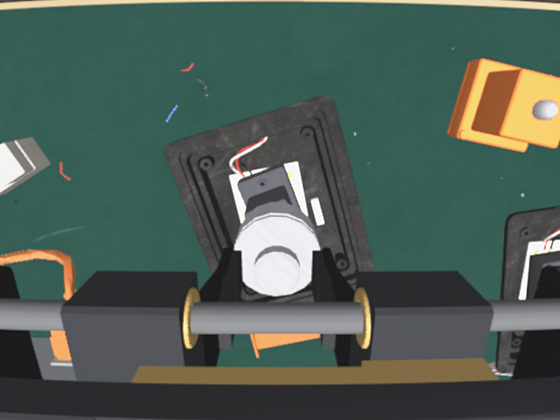

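The wrist view shows the fingers beside the knob at (235..325, 250), yet the opening reached the commanded 35 mm with no force. I'll check the heights in the depth data.

```bash
python3 - <<'E'
from h import *
c=load('w3');P=cloud(c)
for v in (225,245,262,275,290):
  for u in range(205,352,9): print('%d:(%.0f,%.0f,%.0f)'%(u,*(P[v,u]*1000)),end=' ')
  print(v)
E
python3 -c "
import cv2;f=cv2.imread('pics/w3.png')[170:350,160:400];cv2.imwrite('pics/w3c.png',cv2.resize(f,None,fx=3.3,fy=3.3,interpolation=2))"
```

```text
205:(460,-270,22) 214:(462,-265,16) 223:(465,-260,6) 232:(467,-253,1) 241:(443,-239,65) 250:(434,-232,90) 259:(434,-227,90) 268:(434,-222,90) 277:(433,-218,91) 286:(434,-213,90) 295:(434,-208,90) 304:(435,-203,88) 313:(467,-189,1) 322:(467,-182,1) 331:(468,-175,-0) 340:(463,-170,14) 349:(460,-165,22) 225
205:(474,-271,25) 214:(475,-265,22) 223:(479,-259,14) 232:(484,-254,2) 241:(445,-237,91) 250:(444,-232,92) 259:(444,-227,92) 268:(445,-223,91) 277:(441,-218,99) 286:(445,-213,91) 295:(445,-208,91) 304:(445,-203,90) 313:(445,-199,91) 322:(484,-181,2) 331:(485,-174,1) 340:(485,-167,1) 349:(479,-162,14) 245
205:(501,-278,-2) 214:(488,-265,25) 223:(441,-242,119) 232:(442,-239,116) 241:(447,-236,106) 250:(455,-232,91) 259:(447,-227,108) 268:(446,-222,109) 277:(446,-218,109) 286:(446,-213,109) 295:(447,-209,107) 304:(455,-203,91) 313:(446,-200,110) 322:(442,-197,116) 331:(441,-193,119) 340:(494,-168,14) 349:(494,-161,12) 262
205:(513,-278,-2) 214:(440,-244,132) 223:(442,-241,129) 232:(442,-237,129) 241:(454,-236,108) 250:(463,-233,91) 259:(453,-227,110) 268:(453,-222,108) 277:(453,-218,108) 286:(453,-213,109) 295:(453,-209,109) 304:(463,-203,91) 313:(451,-200,112) 322:(443,-198,127) 331:(441,-195,131) 340:(441,-191,131) 349:(504,-161,16) 275
205:(441,-246,143) 214:(441,-242,143) 223:(442,-239,141) 232:(443,-236,140) 241:(461,-236,110) 250:(518,-239,14) 259:(473,-228,90) 268:(462,-222,109) 277:(462,-218,107) 286:(462,-213,109) 295:(473,-208,90) 304:(515,-197,19) 313:(458,-200,114) 322:(442,-200,141) 331:(443,-196,141) 340:(441,-193,143) 349:(441,-190,144) 290
```

View pics/w3c.png

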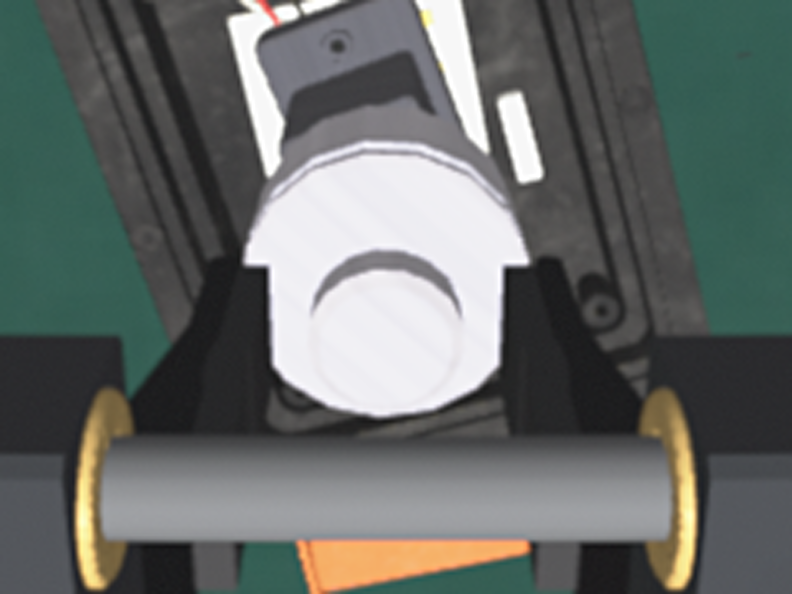

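```bash
python3 - <<'E'
from h import *
for n,pts in(('w3',[(241,250),(312,250),(226,249)]),('w2',[(184,250),(370,250)])):
  c=load(n); o=c['xyz']; r=rays(c,pts)@c['rotation'].T
  tx={'w3':.4529,'w2':.5189}[n]; tz={'w3':.0900,'w2':.2678}[n]
  for half in(.0095,.011,.0135):
    k=(tx-half-o[0])/r[:,0]; q=o+r*k[:,None]; print(n,half,np.round(q,4).tolist(),'dz tip vs tcp',np.round(q[:,2]-tz,4))
E
```

```text
w3 0.0095 [[0.4434, -0.236, 0.1005], [0.4434, -0.2, 0.1006], [0.4434, -0.2438, 0.0993]] dz tip vs tcp [0.0105 0.0106 0.0093]
w3 0.011 [[0.4419, -0.2356, 0.1038], [0.4419, -0.2004, 0.1039], [0.4419, -0.2433, 0.1026]] dz tip vs tcp [0.0138 0.0139 0.0126]
w3 0.0135 [[0.4394, -0.235, 0.1093], [0.4394, -0.201, 0.1093], [0.4394, -0.2424, 0.1081]] dz tip vs tcp [0.0193 0.0193 0.0181]
w2 0.0095 [[0.5094, -0.2682, 0.2788], [0.5094, -0.174, 0.2791]] dz tip vs tcp [0.011  0.0113]
w2 0.011 [[0.5079, -0.2673, 0.282], [0.5079, -0.1749, 0.2824]] dz tip vs tcp [0.0142 0.0146]
w2 0.0135 [[0.5054, -0.2657, 0.2875], [0.5054, -0.1765, 0.2879]] dz tip vs tcp [0.0197 0.0201]
```

```bash
python3 - <<'E'
from h import *
c=load('w3');P=cloud(c)
for u,v in [(280,303),(280,318),(280,330),(280,365),(280,400),(130,280),(130,320),(130,360),(215,330),(340,330),(226,250),(226,256),(238,252)]: print(u,v,np.round(P[v,u]*1000,0), c['range_z'][v,u])
E
```

```text
280 303 [ 419. -217.  187.] 0.09034986
280 318 [ 420. -217.  191.] 0.08629604
280 330 [ 424. -217.  190.] 0.08870594
280 365 [ 608. -215.   -2.] 0.3279288
280 400 [ 426. -217.  211.] 0.06981493
130 280 [ 414. -256.  184.] 0.091260776
130 320 [ 417. -252.  196.] 0.08102651
130 360 [ 427. -253.  198.] 0.082558714
215 330 [ 425. -233.  190.] 0.0892184
340 330 [ 424. -202.  191.] 0.08751899
226 250 [ 440. -243.  107.] 0.17309757
226 256 [ 441. -242.  113.] 0.1676698
238 252 [ 442. -237.  106.] 0.1748549
```

The depth data puts the visible fingertips about 10–14 mm above the reported TCP, so the jaws closed above the weight's body. I'll open, go 24 mm lower, and check force before closing.

Request:
play_rows:
  steps:
    - {"ax":0,"ay":0,"az":0,"dx":0,"dy":0,"dz":0,"claw":70}
    - {"ax":0,"ay":0,"az":0,"dx":0,"dy":0,"dz":0,"claw":70}
    - {"ax":0,"ay":0,"az":0,"dx":0,"dy":0,"dz":0,"claw":70}
    - {"ax":0,"ay":0,"az":0,"dx":0,"dy":0,"dz":0,"claw":70}
    - {"ax":0,"ay":0,"az":0,"dx":0,"dy":0,"dz":0,"claw":70}
    - {"ax":0,"ay":0,"az":0,"dx":0,"dy":0,"dz":0,"claw":70}
    - {"ax":0,"ay":0,"az":0,"dx":0,"dy":-0.6,"dz":6,"claw":70}
    - {"ax":0,"ay":0,"az":0,"dx":0,"dy":0,"dz":6,"claw":70}
    - {"ax":0,"ay":0,"az":0,"dx":0,"dy":0,"dz":6,"claw":70}
    - {"ax":0,"ay":0,"az":0,"dx":0,"dy":0,"dz":5,"claw":70}
    - {"ax":0,"ay":0,"az":0,"dx":0,"dy":0,"dz":0,"claw":70}
    - {"ax":0,"ay":0,"az":0,"dx":0,"dy":0,"dz":0,"claw":70}

```text
time_s: 5.9
tcp_pos: [0.4528, -0.218, 0.0669]
ee_rot: [[-1.0, -0.0, -0.0], [-0.0, 1.0, -0.0], [0.0, -0.0, -1.0]]
wrist_force: [0.4, -0.8, 0.4]
gripper_width: 0.806
gripper_force: 0.0
```

```bash
python3 - <<'E'
from h import *
c=save('wrist','w4');P=cloud(c);s=sense();print(s['tcp_pos'],s['wrist_force'],s['gripper_width']*87)
# finger points: lowest z seen on fingers near tool
m=(abs(P[...,0]-.4425)<.008)&(P[...,2]>.05)&(P[...,2]<.13)&(abs(P[...,1]+.2175)>.03)&(abs(P[...,1]+.2175)<.055)
for s_ in(-1,1):
  q=P[m&((P[...,1]+.2175)*s_>0)]; print(len(q),np.round(np.percentile(q,[1,5,50],axis=0),4).tolist() if len(q) else '')
E
```

```text
[ 0.4530158  -0.21805014  0.06709509] [-0.41558965  1.2188412  -0.08133172] 70.04616991435378
1722 [[0.44, -0.2667, 0.0806], [0.4403, -0.2648, 0.0836], [0.4419, -0.2581, 0.109]]
1723 [[0.4402, -0.1838, 0.0805], [0.4404, -0.1836, 0.0837], [0.442, -0.1791, 0.1091]]
```

Request:
play_rows:
  steps:
    - {"ax":0,"ay":0,"az":0,"dx":0,"dy":0,"dz":3,"claw":70}
    - {"ax":0,"ay":0,"az":0,"dx":0,"dy":0,"dz":0,"claw":56}
    - {"ax":0,"ay":0,"az":0,"dx":0,"dy":0,"dz":0,"claw":50}
    - {"ax":0,"ay":0,"az":0,"dx":0,"dy":0,"dz":0,"claw":35}
    - {"ax":0,"ay":0,"az":0,"dx":0,"dy":0,"dz":0,"claw":35}
    - {"ax":0,"ay":0,"az":0,"dx":0,"dy":0,"dz":0,"claw":35}
    - {"ax":0,"ay":0,"az":0,"dx":0,"dy":0,"dz":0,"claw":35}
    - {"ax":0,"ay":0,"az":0,"dx":0,"dy":0,"dz":0,"claw":35}

```text
time_s: 6.75
tcp_pos: [0.453, -0.2179, 0.0641]
ee_rot: [[-1.0, -0.0, 0.0], [-0.0, 1.0, 0.0], [-0.0, 0.0, -1.0]]
wrist_force: [0.4, 0.8, 0.4]
gripper_width: 0.545
gripper_force: 30.0
```

Gripped at 47 mm with 30 N. Lifting straight up, and meanwhile measuring the nests from the fixed cameras.

Request:
play_rows:
  steps:
    - {"ax":0,"ay":0,"az":0,"dx":0,"dy":0,"dz":-4,"claw":35}
    - {"ax":0,"ay":0,"az":0,"dx":0,"dy":0,"dz":-6,"claw":35}
    - {"ax":0,"ay":0,"az":0,"dx":0,"dy":0,"dz":-10,"claw":35}
    - {"ax":0,"ay":0,"az":0,"dx":0,"dy":0,"dz":-15,"claw":35}
    - {"ax":0,"ay":0,"az":0,"dx":0,"dy":0,"dz":-20,"claw":35}
    - {"ax":0,"ay":0,"az":0,"dx":0,"dy":0,"dz":-20,"claw":35}
    - {"ax":0,"ay":0,"az":0,"dx":0,"dy":0,"dz":-20,"claw":35}
    - {"ax":0,"ay":0,"az":0,"dx":0,"dy":0,"dz":-10,"claw":35}
    - {"ax":0,"ay":0,"az":0,"dx":0,"dy":0,"dz":0,"claw":35}

```text
time_s: 7.65
tcp_pos: [0.4537, -0.2182, 0.1708]
ee_rot: [[-1.0, -0.0, 0.004], [-0.0, 1.0, -0.001], [-0.004, -0.001, -1.0]]
wrist_force: [0.0, -0.5, -3.4]
gripper_width: 0.542
gripper_force: 30.0
```

```bash
cat > nests.py <<'E'
from h import *
import sys
def nests(c,z=.015):
    g=cv2.cvtColor(c['frame'],cv2.COLOR_BGR2HSV); P=cloud(c)
    reg=(abs(P[...,0]-.44)<.12)&(abs(P[...,1]-.275)<.12)&(P[...,2]<.04)
    m=(reg&(g[...,1]<50)&(g[...,2]>110)&(g[...,2]<215)).astype(np.uint8)
    n,l,st,ce=cv2.connectedComponentsWithStats(m)
    for i in range(1,n):
        if st[i,4]<60: continue
        w=onplane(c,np.argwhere(l==i)[:,::-1],z); (cx,cy),(a,b),an=cv2.minAreaRect((w[:,:2]*1000).astype(np.float32))
        print(st[i],'cen',np.round(w.mean(0)*1000,1)[:2],'rect %.1f %.1f  %.1fx%.1f ang %.1f'%(cx,cy,a,b,an),'depthz %.4f'%np.median(P[l==i][:,2]))
E
python3 - <<'E'
from nests import *
for n in('top0','scene0'): print(n); nests(load(n))
E
```

```text
top0
[119 238  64  68 368] cen [408.7 225.7] rect 444.5 268.4  184.9x192.8 ang 89.5 depthz 0.0057
[157 242  16  28 446] cen [490. 227.] rect 490.3 227.1  44.2x79.0 ang 89.9 depthz 0.0157
[127 249  14  15 169] cen [489.7 319.4] rect 490.4 318.8  41.0x38.8 ang 0.3 depthz 0.0164
[154 276  22  24 505] cen [398.7 227.2] rect 398.1 227.3  61.5x66.1 ang 89.7 depthz 0.0159
[124 278  20  21 322] cen [397.5 319.1] rect 397.0 319.2  56.1x57.7 ang 43.9 depthz 0.0154
scene0
[179 275  31  21 330] cen [491.9 223.5] rect 492.8 223.3  69.4x42.2 ang 0.1 depthz 0.0165
[200 293  36  26 472] cen [398.9 223.8] rect 398.3 226.2  63.1x66.8 ang 0.0 depthz 0.0167
[151 297  19  10 135] cen [492.3 316. ] rect 492.7 315.6  34.8x35.1 ang 24.3 depthz 0.0166
[130 304 119  49 399] cen [380.8 321.4] rect 385.0 323.6  263.0x135.7 ang 45.3 depthz 0.0051
[169 315  28  17 348] cen [399.2 315.7] rect 399.3 315.3  53.5x49.5 ang 89.0 depthz 0.0166
```

Nests from the top view: large (0.397, 0.319), small (0.490, 0.319), long (0.490, 0.227), square (0.398, 0.227). All are aligned with the world axes, with the pocket floor at about 0.015. Carrying the weight over, with a wrist check from beyond the board.

Request:
play_rows:
  steps:
    - {"ax":0,"ay":0,"az":0,"dx":0,"dy":15,"dz":0,"claw":35}
    - {"ax":0,"ay":0,"az":0,"dx":0,"dy":30,"dz":0,"claw":35}
    - {"ax":0,"ay":0,"az":0,"dx":-5,"dy":35,"dz":0,"claw":35}
    - {"ax":0,"ay":0,"az":0,"dx":-5,"dy":35,"dz":0,"claw":35}
    - {"ax":0,"ay":0,"az":0,"dx":-5,"dy":35,"dz":0,"claw":35}
    - {"ax":0,"ay":0,"az":0,"dx":-5,"dy":35,"dz":0,"claw":35}
    - {"ax":0,"ay":0,"az":0,"dx":-5,"dy":35,"dz":0,"claw":35}
    - {"ax":0,"ay":0,"az":0,"dx":-5,"dy":35,"dz":0,"claw":35}
    - {"ax":0,"ay":0,"az":0,"dx":-5,"dy":35,"dz":0,"claw":35}
    - {"ax":0,"ay":0,"az":0,"dx":-5,"dy":35,"dz":0,"claw":35}
    - {"ax":0,"ay":0,"az":0,"dx":-5,"dy":35,"dz":0,"claw":35}
    - {"ax":0,"ay":0,"az":0,"dx":-5,"dy":35,"dz":0,"claw":35}
    - {"ax":0,"ay":0,"az":0,"dx":-5,"dy":35,"dz":0,"claw":35}
    - {"ax":0,"ay":0,"az":0,"dx":-5,"dy":35,"dz":0,"claw":35}
    - {"ax":0,"ay":0,"az":0,"dx":0,"dy":20,"dz":0,"claw":35}
    - {"ax":0,"ay":0,"az":0,"dx":0,"dy":8,"dz":0,"claw":35}
    - {"ax":0,"ay":0,"az":0,"dx":0,"dy":0,"dz":0,"claw":35}
    - {"ax":0,"ay":0,"az":0,"dx":0,"dy":0,"dz":0,"claw":35}
    - {"ax":0,"ay":0,"az":0,"dx":0,"dy":0,"dz":0,"claw":35}

```text
time_s: 9.55
tcp_pos: [0.5125, 0.2737, 0.1691]
ee_rot: [[-1.0, 0.001, -0.001], [0.001, 1.0, -0.0], [0.001, -0.0, -1.0]]
wrist_force: [0.4, -0.3, -3.5]
gripper_width: 0.541
gripper_force: 30.0
```

```bash
python3 - <<'E'
from nests import *
c=save('wrist','w5');s=sense();print(s['tcp_pos'],s['wrist_force'],s['gripper_width']*87)
nests(c)
P=cloud(c); x,y,z=s['tcp_pos']
levels(P,x,y,[(z+.03,z+.055),(z+.01,z+.034)],.06)
E
```

```text
[0.51266715 0.27373997 0.16920527] [ 0.2617077  -0.67220894 -3.42625766] 47.38540052692528
[275   3   1 101 101] cen [393.7 271.9] rect 394.5 271.9  0.0x81.6 ang 89.8 depthz 0.0248
[184  14  79  82 361] cen [395.9 229. ] rect 395.0 227.4  66.6x66.2 ang 89.6 depthz 0.0156
[296  18  69  74 251] cen [393.8 319.4] rect 395.1 319.6  59.7x59.2 ang 0.6 depthz 0.0157
[ 279   30  101   82 1409] cen [418.8 291.1] rect 408.3 320.7  91.7x65.1 ang 88.3 depthz 0.0247
[258  46  18  63 374] cen [413.9 267. ] rect 413.6 264.2  15.2x52.0 ang 89.8 depthz 0.0247
[242  99  22   8 101] cen [434.4 253.5] rect 435.0 251.6  6.1x18.4 ang 3.4 depthz 0.0248
[175 108  82   5 162] cen [440.6 213.4] rect 440.6 218.0  3.3x73.4 ang 0.7 depthz 0.0240
[238 111  38  68 105] cen [461.8 265.6] rect 466.1 267.8  70.1x29.3 ang 28.1 depthz 0.0242
[279 111  93  67 159] cen [454.8 299.5] rect 452.8 302.3  49.0x103.0 ang 36.2 depthz 0.0209
[281 113  40  45 871] cen [461.2 290.4] rect 464.0 294.9  40.0x35.7 ang 0.0 depthz 0.0245
[257 114  17  25 291] cen [455.4 262. ] rect 455.6 262.5  14.6x21.5 ang 89.7 depthz 0.0245
[200 117  56  85 223] cen [485.4 235.3] rect 486.9 227.8  48.5x79.5 ang 90.0 depthz 0.0158
[303 137  48  47 153] cen [486.9 320.2] rect 487.0 320.0  43.2x43.8 ang 27.6 depthz 0.0153
0.1992052726583131 [183 263  44  39 997] med [0.5018 0.2454 0.2118] rect c 507.3 247.2 size 23.4 10.2 ang 33.2
0.1992052726583131 [ 327  263   45   39 1007] med [0.5019 0.3008 0.2122] rect c 507.1 299.1 size 10.2 22.6 ang 54.6
0.1992052726583131 [ 249  269   55   33 1475] med [0.5056 0.2729 0.2127] rect c 506.3 272.9 size 23.4 12.0 ang 89.8
0.1792052726583131 [ 204  224  147   78 6142] med [0.5017 0.2733 0.1954] rect c 506.4 272.9 size 65.4 35.2 ang 88.4
```

View pics/w5.png

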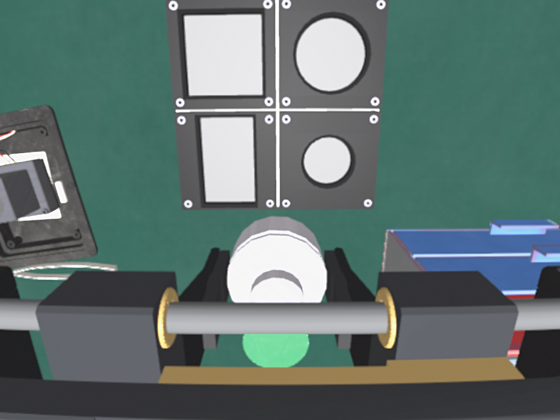

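The wrist view shows all four empty pockets: square (224,55), large round (330,55), long (228,160), small round (327,160). The sizes match. I'll check the box on the right for clearance.

```bash
python3 - <<'E'
from h import *
for n in('top0','scene0','w5'):
  P=cloud(load(n)).reshape(-1,3)
  q=P[(P[:,2]>.05)&(P[:,2]<.4)&(P[:,1]>.34)&(P[:,1]<.7)&(P[:,0]<.75)&(P[:,0]>.2)]
  print(n,len(q),np.round(np.percentile(q,[0.5,2,50,99],axis=0),3).tolist() if len(q) else '')
E
```

```text
top0 7971 [[0.549, 0.384, 0.054], [0.56, 0.385, 0.066], [0.647, 0.49, 0.194], [0.748, 0.641, 0.201]]
scene0 11006 [[0.544, 0.386, 0.051], [0.545, 0.389, 0.055], [0.563, 0.495, 0.164], [0.742, 0.606, 0.198]]
w5 8564 [[0.475, 0.34, 0.051], [0.476, 0.342, 0.052], [0.561, 0.407, 0.115], [0.571, 0.505, 0.27]]
```

Request:
play_rows:
  steps:
    - {"ax":0,"ay":0,"az":0,"dx":15,"dy":6,"dz":0,"claw":35}
    - {"ax":0,"ay":0,"az":0,"dx":30,"dy":12,"dz":0,"claw":35}
    - {"ax":0,"ay":0,"az":0,"dx":30,"dy":12,"dz":0,"claw":35}
    - {"ax":0,"ay":0,"az":0,"dx":26,"dy":11,"dz":0,"claw":35}
    - {"ax":0,"ay":0,"az":0,"dx":15.5,"dy":6,"dz":0,"claw":35}
    - {"ax":0,"ay":0,"az":0,"dx":0,"dy":0,"dz":15,"claw":35}
    - {"ax":0,"ay":0,"az":0,"dx":0,"dy":0,"dz":25,"claw":35}
    - {"ax":0,"ay":0,"az":0,"dx":0,"dy":0,"dz":25,"claw":35}
    - {"ax":0,"ay":0,"az":0,"dx":0,"dy":0,"dz":25,"claw":35}
    - {"ax":0,"ay":0,"az":0,"dx":0,"dy":0,"dz":20,"claw":35}
    - {"ax":0,"ay":0,"az":0,"dx":0,"dy":0,"dz":10,"claw":35}
    - {"ax":0,"ay":0,"az":0,"dx":0,"dy":0,"dz":0,"claw":35}
    - {"ax":0,"ay":0,"az":0,"dx":0,"dy":0,"dz":0,"claw":35}

```text
time_s: 10.9
tcp_pos: [0.3967, 0.3225, 0.05]
ee_rot: [[-1.0, -0.001, 0.001], [-0.0, 1.0, 0.001], [-0.001, 0.001, -1.0]]
wrist_force: [-0.3, 0.1, -3.5]
gripper_width: 0.544
gripper_force: 30.0
```

Request:
play_rows:
  steps:
    - {"ax":0,"ay":0,"az":0,"dx":0.5,"dy":-2.3,"dz":0,"claw":35}
    - {"ax":0,"ay":0,"az":0,"dx":0,"dy":0,"dz":8,"claw":35}
    - {"ax":0,"ay":0,"az":0,"dx":0,"dy":0,"dz":8,"claw":35}
    - {"ax":0,"ay":0,"az":0,"dx":0,"dy":0,"dz":7,"claw":35}
    - {"ax":0,"ay":0,"az":0,"dx":0,"dy":0,"dz":4,"claw":35}
    - {"ax":0,"ay":0,"az":0,"dx":0,"dy":0,"dz":2,"claw":35}
    - {"ax":0,"ay":0,"az":0,"dx":0,"dy":0,"dz":0,"claw":35}
    - {"ax":0,"ay":0,"az":0,"dx":0,"dy":0,"dz":0,"claw":35}

```text
time_s: 11.7
tcp_pos: [0.3959, 0.3199, 0.0201]
ee_rot: [[-1.0, -0.0, 0.0], [-0.0, 1.0, 0.0], [-0.0, 0.0, -1.0]]
wrist_force: [-0.3, 0.4, -3.9]
gripper_width: 0.543
gripper_force: 30.0
```

Request:
play_rows:
  steps:
    - {"ax":0,"ay":0,"az":0,"dx":0,"dy":0,"dz":1,"claw":35}
    - {"ax":0,"ay":0,"az":0,"dx":0,"dy":0,"dz":1,"claw":35}
    - {"ax":0,"ay":0,"az":0,"dx":0,"dy":0,"dz":0,"claw":35}

```text
time_s: 12.0
tcp_pos: [0.3959, 0.3199, 0.0182]
ee_rot: [[-1.0, -0.0, 0.0], [-0.0, 1.0, 0.0], [-0.0, 0.0, -1.0]]
wrist_force: [0.0, -0.0, -3.4]
gripper_width: 0.538
gripper_force: 30.0
```

Request:
play_rows:
  steps:
    - {"ax":0,"ay":0,"az":0,"dx":0,"dy":0,"dz":0.7,"claw":35}
    - {"ax":0,"ay":0,"az":0,"dx":0,"dy":0,"dz":0.7,"claw":35}
    - {"ax":0,"ay":0,"az":0,"dx":0,"dy":0,"dz":0,"claw":35}

```text
time_s: 12.3
tcp_pos: [0.3959, 0.3199, 0.0181]
ee_rot: [[-1.0, -0.001, 0.001], [-0.001, 1.0, 0.0], [-0.001, 0.0, -1.0]]
wrist_force: [-2.9, -1.4, 7.5]
gripper_width: 0.546
gripper_force: 30.0
```

Contact is felt (force swung from -3.5 to +7.5 N). Releasing and rising.

Request:
play_rows:
  steps:
    - {"ax":0,"ay":0,"az":0,"dx":0,"dy":0,"dz":-0.9,"claw":35}
    - {"ax":0,"ay":0,"az":0,"dx":0,"dy":0,"dz":0,"claw":50}
    - {"ax":0,"ay":0,"az":0,"dx":0,"dy":0,"dz":0,"claw":66}
    - {"ax":0,"ay":0,"az":0,"dx":0,"dy":0,"dz":0,"claw":66}
    - {"ax":0,"ay":0,"az":0,"dx":0,"dy":0,"dz":0,"claw":66}
    - {"ax":0,"ay":0,"az":0,"dx":0,"dy":0,"dz":-10,"claw":66}
    - {"ax":0,"ay":0,"az":0,"dx":0,"dy":0,"dz":-20,"claw":66}
    - {"ax":0,"ay":0,"az":0,"dx":0,"dy":0,"dz":-40,"claw":66}
    - {"ax":0,"ay":0,"az":0,"dx":0,"dy":0,"dz":-40,"claw":66}
    - {"ax":0,"ay":0,"az":0,"dx":0,"dy":0,"dz":-40,"claw":87}
    - {"ax":0,"ay":0,"az":0,"dx":-40,"dy":-20,"dz":-20,"claw":87}
    - {"ax":0,"ay":0,"az":0,"dx":-40,"dy":-30,"dz":0,"claw":87}
    - {"ax":0,"ay":0,"az":0,"dx":-40,"dy":-30,"dz":0,"claw":87}
    - {"ax":0,"ay":0,"az":0,"dx":-40,"dy":-30,"dz":0,"claw":87}
    - {"ax":0,"ay":0,"az":0,"dx":-40,"dy":-30,"dz":0,"claw":87}
    - {"ax":0,"ay":0,"az":0,"dx":0,"dy":-40,"dz":0,"claw":87}
    - {"ax":0,"ay":0,"az":0,"dx":0,"dy":-40,"dz":0,"claw":87}
    - {"ax":0,"ay":0,"az":0,"dx":0,"dy":0,"dz":0,"claw":87}
    - {"ax":0,"ay":0,"az":0,"dx":0,"dy":0,"dz":0,"claw":87}

```text
time_s: 14.2
tcp_pos: [0.5959, 0.0987, 0.1882]
ee_rot: [[-1.0, 0.002, 0.001], [0.002, 1.0, 0.0], [-0.001, 0.0, -1.0]]
wrist_force: [0.0, 0.4, 0.4]
gripper_width: 0.999
gripper_force: 0.0
```

```bash
python3 - <<'E'
from h import *
c=save('wrist','w6');s=sense();print(s['tcp_pos'],s['wrist_force'])
P=cloud(c)
print('large in nest');levels(P,.396,.32,[(.055,.075),(.038,.05)],.05,30)
print('stack');levels(P,.516,.02,[(0.098,0.125),(0.085,.096),(0.052,0.068),(0.015,0.032)])
E
```

```text
[0.59589656 0.09970456 0.18816139] [ 0.41536879 -0.09590812  0.20158855]
large in nest
stack
0.098 [154  87  28  26 570] med [0.5137 0.023  0.1083] rect c 514.0 21.8 size 17.4 17.1 ang 88.2
0.085 [153  78  43  43 882] med [0.5133 0.0271 0.0905] rect c 514.1 21.6 size 31.6 30.5 ang 89.7
0.052 [155  70  58  57 976] med [0.5118 0.0344 0.0605] rect c 513.9 21.8 size 40.3 40.0 ang 8.6
0.015 [ 114    3  157  184 8361] med [0.5025 0.0155 0.024 ] rect c 516.0 22.6 size 150.5 121.1 ang 8.3
0.015 [163  36  29  19 159] med [0.4651 0.0068 0.0177] rect c 466.1 7.4 size 10.4 28.3 ang 39.8
0.015 [ 158   63   70   69 1150] med [0.5116 0.0401 0.0246] rect c 513.8 21.8 size 54.4 54.1 ang 8.9
```

View pics/w6.png

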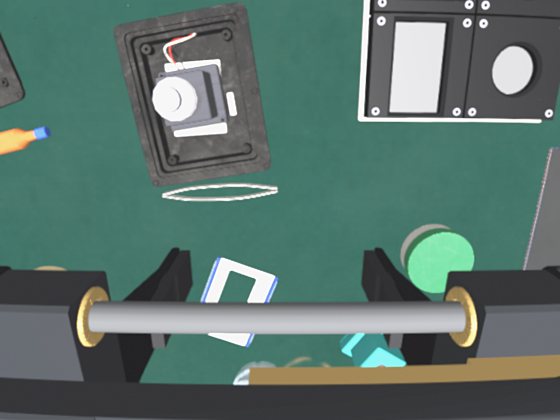

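The wrist view shows the small weight at (175,98) on the square block in its lamp. It is centred at (0.514, 0.0218), the block yaw is about 8.7°, and the sizes check out. Grasping the weight.

Request:
play_rows:
  steps:
    - {"ax":0,"ay":0,"az":0,"dx":20,"dy":-20,"dz":0,"claw":70}
    - {"ax":0,"ay":0,"az":0,"dx":32,"dy":-30,"dz":0,"claw":70}
    - {"ax":0,"ay":0,"az":0,"dx":30,"dy":-27.4,"dz":0,"claw":70}
    - {"ax":0,"ay":0,"az":0,"dx":0,"dy":0,"dz":0,"claw":70}
    - {"ax":0,"ay":0,"az":0,"dx":0,"dy":0,"dz":20,"claw":70}
    - {"ax":0,"ay":0,"az":0,"dx":0,"dy":0,"dz":20,"claw":70}
    - {"ax":0,"ay":0,"az":0,"dx":0,"dy":0,"dz":20,"claw":70}
    - {"ax":0,"ay":0,"az":0,"dx":0,"dy":0,"dz":0,"claw":70}
    - {"ax":0,"ay":0,"az":0,"dx":0,"dy":0,"dz":0,"claw":70}

```text
time_s: 15.15
tcp_pos: [0.5146, 0.0233, 0.1281]
ee_rot: [[-1.0, -0.002, 0.001], [-0.002, 1.0, -0.0], [-0.001, -0.0, -1.0]]
wrist_force: [-0.2, 1.4, -0.4]
gripper_width: 0.81
gripper_force: 0.0
```

Request:
play_rows:
  steps:
    - {"ax":0,"ay":0,"az":0,"dx":0.5,"dy":-1.5,"dz":12,"claw":70}
    - {"ax":0,"ay":0,"az":0,"dx":0,"dy":0,"dz":15,"claw":70}
    - {"ax":0,"ay":0,"az":0,"dx":0,"dy":0,"dz":15,"claw":70}
    - {"ax":0,"ay":0,"az":0,"dx":0,"dy":0,"dz":12,"claw":70}
    - {"ax":0,"ay":0,"az":0,"dx":0,"dy":0,"dz":10,"claw":70}
    - {"ax":0,"ay":0,"az":0,"dx":0,"dy":0,"dz":0,"claw":70}
    - {"ax":0,"ay":0,"az":0,"dx":0,"dy":0,"dz":0,"claw":50}
    - {"ax":0,"ay":0,"az":0,"dx":0,"dy":0,"dz":0,"claw":40}
    - {"ax":0,"ay":0,"az":0,"dx":0,"dy":0,"dz":0,"claw":34}
    - {"ax":0,"ay":0,"az":0,"dx":0,"dy":0,"dz":0,"claw":20}
    - {"ax":0,"ay":0,"az":0,"dx":0,"dy":0,"dz":0,"claw":20}
    - {"ax":0,"ay":0,"az":0,"dx":0,"dy":0,"dz":0,"claw":20}
    - {"ax":0,"ay":0,"az":0,"dx":0,"dy":0,"dz":0,"claw":20}

```text
time_s: 16.45
tcp_pos: [0.5135, 0.0209, 0.0637]
ee_rot: [[-1.0, -0.0, 0.0], [-0.0, 1.0, 0.0], [-0.0, 0.0, -1.0]]
wrist_force: [-1.1, -0.6, 0.9]
gripper_width: 0.358
gripper_force: 30.0
```

Request:
play_rows:
  steps:
    - {"ax":0,"ay":0,"az":0,"dx":0,"dy":0,"dz":-4,"claw":20}
    - {"ax":0,"ay":0,"az":0,"dx":0,"dy":0,"dz":-6,"claw":20}
    - {"ax":0,"ay":0,"az":0,"dx":0,"dy":0,"dz":-10,"claw":20}
    - {"ax":0,"ay":0,"az":0,"dx":0,"dy":0,"dz":-20,"claw":20}
    - {"ax":0,"ay":0,"az":0,"dx":0,"dy":0,"dz":-20,"claw":20}
    - {"ax":0,"ay":0,"az":0,"dx":0,"dy":0,"dz":-20,"claw":20}
    - {"ax":0,"ay":0,"az":0,"dx":0,"dy":15,"dz":-10,"claw":20}
    - {"ax":0,"ay":0,"az":0,"dx":3,"dy":30,"dz":0,"claw":20}
    - {"ax":0,"ay":0,"az":0,"dx":4,"dy":35,"dz":0,"claw":20}
    - {"ax":0,"ay":0,"az":0,"dx":4,"dy":35,"dz":0,"claw":20}
    - {"ax":0,"ay":0,"az":0,"dx":4,"dy":35,"dz":0,"claw":20}
    - {"ax":0,"ay":0,"az":0,"dx":4,"dy":35,"dz":0,"claw":20}
    - {"ax":0,"ay":0,"az":0,"dx":4,"dy":35,"dz":0,"claw":20}
    - {"ax":0,"ay":0,"az":0,"dx":3,"dy":35,"dz":0,"claw":20}
    - {"ax":0,"ay":0,"az":0,"dx":0,"dy":25,"dz":0,"claw":20}
    - {"ax":0,"ay":0,"az":0,"dx":0,"dy":15,"dz":0,"claw":20}
    - {"ax":0,"ay":0,"az":0,"dx":0,"dy":4,"dz":0,"claw":20}
    - {"ax":0,"ay":0,"az":0,"dx":0,"dy":0,"dz":0,"claw":20}
    - {"ax":0,"ay":0,"az":0,"dx":0,"dy":0,"dz":0,"claw":20}

```text
time_s: 18.35
tcp_pos: [0.4871, 0.3188, 0.1535]
ee_rot: [[-1.0, 0.001, -0.001], [0.001, 1.0, -0.001], [0.001, -0.001, -1.0]]
wrist_force: [-0.5, -0.8, -1.0]
gripper_width: 0.352
gripper_force: 30.0
```

```bash
python3 - <<'E'
from nests import *
c=save('wrist','w7');s=sense();print(s['tcp_pos'],np.round(s['ee_rot'],4).tolist(),s['wrist_force'],s['gripper_width']*87)
P=cloud(c)
print('large in nest');levels(P,.396,.32,[(.052,.075),(.035,.05)],.05,30)
nests(c)
E
```

```text
[0.48718349 0.31860761 0.15356482] [[-1.0, 0.0011, -0.0005], [0.0011, 1.0, -0.0005], [0.0005, -0.0005, -1.0]] [-0.23847515 -0.09538182 -2.01311656] 30.633245619274362
large in nest
0.052 [262  68  33  35 908] med [0.3958 0.3193 0.0625] rect c 395.9 319.3 size 23.1 23.5 ang 90.0
0.035 [ 247   54   63   64 2223] med [0.396  0.3193 0.0448] rect c 396.2 319.3 size 47.7 46.6 ang 89.3
[ 197   24  140  211 5138] cen [402.3 325.2] rect 438.6 311.1  182.3x113.3 ang 0.4 depthz 0.0245
[115  26  58   4 122] cen [348.5 209.8] rect 348.5 209.6  47.4x1.7 ang 89.7 depthz 0.0245
[127  44  83  83 372] cen [394.2 228.3] rect 395.1 227.0  66.6x65.8 ang 0.1 depthz 0.0155
[243  47  71  75 240] cen [395.1 319.1] rect 394.6 319.4  59.1x59.7 ang 89.9 depthz 0.0155
[284 144  27   5  65] cen [445.2 338.4] rect 446.0 336.1  22.9x3.5 ang 89.9 depthz 0.0245
[148 148  59  85 327] cen [482.  228.5] rect 487.2 227.2  80.0x47.6 ang 0.1 depthz 0.0160
[255 168  48  46 146] cen [487.6 319.6] rect 486.9 319.8  43.1x42.5 ang 89.9 depthz 0.0154
```

The large weight sits centred and upright in its nest. Lowering the small one.

Request:
play_rows:
  steps:
    - {"ax":0,"ay":0,"az":0,"dx":0,"dy":1,"dz":10,"claw":20}
    - {"ax":0,"ay":0,"az":0,"dx":0,"dy":0,"dz":25,"claw":20}
    - {"ax":0,"ay":0,"az":0,"dx":0,"dy":0,"dz":25,"claw":20}
    - {"ax":0,"ay":0,"az":0,"dx":0,"dy":0,"dz":25,"claw":20}
    - {"ax":0,"ay":0,"az":0,"dx":0,"dy":0,"dz":20,"claw":20}
    - {"ax":0,"ay":0,"az":0,"dx":0,"dy":0,"dz":12,"claw":20}
    - {"ax":0,"ay":0,"az":0,"dx":0,"dy":0,"dz":8,"claw":20}
    - {"ax":0,"ay":0,"az":0,"dx":0,"dy":0,"dz":5,"claw":20}
    - {"ax":0,"ay":0,"az":0,"dx":0,"dy":0,"dz":3,"claw":20}
    - {"ax":0,"ay":0,"az":0,"dx":0,"dy":0,"dz":0,"claw":20}
    - {"ax":0,"ay":0,"az":0,"dx":0,"dy":0,"dz":0,"claw":20}

```text
time_s: 19.5
tcp_pos: [0.4876, 0.3212, 0.0212]
ee_rot: [[-1.0, -0.0, 0.001], [-0.0, 1.0, 0.001], [-0.001, 0.001, -1.0]]
wrist_force: [-0.2, -0.4, -1.9]
gripper_width: 0.354
gripper_force: 30.0
```

Request:
play_rows:
  steps:
    - {"ax":0,"ay":0,"az":0,"dx":0,"dy":0,"dz":1,"claw":20}
    - {"ax":0,"ay":0,"az":0,"dx":0,"dy":0,"dz":1,"claw":20}
    - {"ax":0,"ay":0,"az":0,"dx":0,"dy":0,"dz":0,"claw":20}

```text
time_s: 19.8
tcp_pos: [0.4872, 0.3208, 0.0186]
ee_rot: [[-1.0, -0.0, 0.0], [-0.0, 1.0, 0.0], [-0.0, 0.0, -1.0]]
wrist_force: [0.3, 1.0, -1.6]
gripper_width: 0.357
gripper_force: 30.0
```

Request:
play_rows:
  steps:
    - {"ax":0,"ay":0,"az":0,"dx":0,"dy":-0.5,"dz":0.7,"claw":20}
    - {"ax":0,"ay":0,"az":0,"dx":0,"dy":0,"dz":0.7,"claw":20}
    - {"ax":0,"ay":0,"az":0,"dx":0,"dy":0,"dz":0,"claw":20}

```text
time_s: 20.1
tcp_pos: [0.4874, 0.3204, 0.0177]
ee_rot: [[-1.0, -0.0, 0.0], [-0.0, 1.0, 0.0], [-0.0, 0.0, -1.0]]
wrist_force: [-1.0, 0.4, 2.0]
gripper_width: 0.354
gripper_force: 30.0
```

Request:
play_rows:
  steps:
    - {"ax":0,"ay":0,"az":0,"dx":0,"dy":0,"dz":-0.4,"claw":32}
    - {"ax":0,"ay":0,"az":0,"dx":0,"dy":0,"dz":0,"claw":45}
    - {"ax":0,"ay":0,"az":0,"dx":0,"dy":0,"dz":0,"claw":55}
    - {"ax":0,"ay":0,"az":0,"dx":0,"dy":0,"dz":0,"claw":55}
    - {"ax":0,"ay":0,"az":0,"dx":0,"dy":0,"dz":0,"claw":55}
    - {"ax":0,"ay":0,"az":0,"dx":0,"dy":0,"dz":-10,"claw":55}
    - {"ax":0,"ay":0,"az":0,"dx":0,"dy":0,"dz":-20,"claw":55}
    - {"ax":0,"ay":0,"az":0,"dx":0,"dy":0,"dz":-40,"claw":55}
    - {"ax":0,"ay":0,"az":0,"dx":0,"dy":0,"dz":-50,"claw":55}
    - {"ax":0,"ay":0,"az":0,"dx":0,"dy":-20,"dz":-50,"claw":87}
    - {"ax":0,"ay":0,"az":0,"dx":-20,"dy":-40,"dz":-20,"claw":87}
    - {"ax":0,"ay":0,"az":0,"dx":-20,"dy":-40,"dz":0,"claw":87}
    - {"ax":0,"ay":0,"az":0,"dx":-20,"dy":-40,"dz":0,"claw":87}
    - {"ax":0,"ay":0,"az":0,"dx":-20,"dy":-40,"dz":0,"claw":87}
    - {"ax":0,"ay":0,"az":0,"dx":-10,"dy":-40,"dz":0,"claw":87}
    - {"ax":0,"ay":0,"az":0,"dx":-10,"dy":-40,"dz":0,"claw":87}
    - {"ax":0,"ay":0,"az":0,"dx":-5,"dy":-40,"dz":0,"claw":87}
    - {"ax":0,"ay":0,"az":0,"dx":0,"dy":-20,"dz":0,"claw":87}
    - {"ax":0,"ay":0,"az":0,"dx":0,"dy":0,"dz":0,"claw":87}
    - {"ax":0,"ay":0,"az":0,"dx":0,"dy":0,"dz":0,"claw":87}

```text
time_s: 22.1
tcp_pos: [0.5923, 0.0016, 0.2046]
ee_rot: [[-1.0, 0.001, 0.001], [0.001, 1.0, 0.0], [-0.001, 0.0, -1.0]]
wrist_force: [0.5, 0.4, -0.4]
gripper_width: 1.001
gripper_force: 0.0
```

```bash
python3 - <<'E'
from h import *
c=save('wrist','w8');s=sense();print(s['tcp_pos'],np.round(s['ee_rot'],4).tolist())
P=cloud(c)
B=[(0.064,0.08),(0.055,0.0635),(0.0215,0.032)]
print('sq');levels(P,.514,.022,B,.09,30)
print('long');levels(P,.4533,-.218,B,.1,30)
E
```

```text
[0.59234438 0.00221526 0.20448376] [[-1.0, -0.0004, 0.0007], [-0.0004, 1.0, 0.0004], [-0.0007, 0.0004, -1.0]]
sq
0.064 [294  95  14  15 161] med [0.514  0.0209 0.0688] rect c 514.0 21.4 size 11.5 11.1 ang 0.2
0.055 [ 274   75   52   53 2006] med [0.5125 0.0211 0.0606] rect c 513.7 21.3 size 39.8 40.4 ang 8.6
0.0215 [ 226   11  141  175 6370] med [0.5027 0.0235 0.0243] rect c 516.0 22.9 size 150.7 120.7 ang 8.7
0.0215 [ 266   68   63   65 1048] med [0.5075 0.0111 0.0246] rect c 513.6 21.3 size 54.0 54.5 ang 9.0
long
0.064 [  8  24  16  16 183] med [ 0.4534 -0.2155  0.0686] rect c 453.2 -216.9 size 11.1 11.9 ang 53.5
0.055 [   0    2   48   62 1607] med [ 0.4543 -0.2137  0.0606] rect c 453.1 -217.0 size 44.3 29.3 ang 20.8
0.0215 [  29    0   49   80 1162] med [ 0.4667 -0.2061  0.0249] rect c 453.1 -217.0 size 68.3 36.7 ang 21.1
0.0215 [   0    0  132  134 3312] med [ 0.5041 -0.1816  0.0244] rect c 481.2 -210.2 size 96.3 122.3 ang 16.7
```

View pics/w8.png

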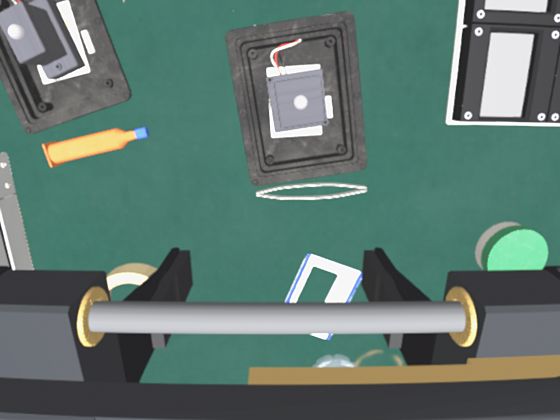

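The wrist view shows both blocks free: square at (300,102), centre (0.5137, 0.0213), yaw 8.7°, and long at the upper left, (0.4531, -0.217), yaw 20.9°. Taking the square block first.

Request:
play_rows:
  steps:
    - {"ax":0,"ay":0,"az":0,"dx":25,"dy":6,"dz":0,"claw":70}
    - {"ax":0,"ay":0,"az":0,"dx":30,"dy":7,"dz":0,"claw":70}
    - {"ax":0,"ay":0,"az":0,"dx":23.6,"dy":6.1,"dz":0,"claw":70}
    - {"ax":0,"ay":0,"az":-4.35,"dx":0,"dy":0,"dz":0,"claw":70}
    - {"ax":0,"ay":0,"az":-4.35,"dx":0,"dy":0,"dz":0,"claw":70}
    - {"ax":0,"ay":0,"az":0,"dx":0,"dy":0,"dz":25,"claw":70}
    - {"ax":0,"ay":0,"az":0,"dx":0,"dy":0,"dz":30,"claw":70}
    - {"ax":0,"ay":0,"az":0,"dx":0,"dy":0,"dz":30,"claw":70}
    - {"ax":0,"ay":0,"az":0,"dx":0,"dy":0,"dz":25,"claw":70}
    - {"ax":0,"ay":0,"az":0,"dx":0,"dy":0,"dz":10,"claw":70}
    - {"ax":0,"ay":0,"az":0,"dx":0,"dy":0,"dz":0,"claw":70}
    - {"ax":0,"ay":0,"az":0,"dx":0,"dy":0,"dz":0,"claw":70}

```text
time_s: 23.35
tcp_pos: [0.5147, 0.0216, 0.0851]
ee_rot: [[-0.988, -0.153, 0.002], [-0.153, 0.988, 0.0], [-0.002, -0.0, -1.0]]
wrist_force: [0.0, -0.7, -0.1]
gripper_width: 0.803
gripper_force: 0.0
```

```bash
cat > d.py <<'E'
from h import *
def delta(x,y,z):
    s=sense(); R=s['ee_rot']; print(s['tcp_pos'],'yaw',np.degrees(np.arctan2(-R[0,1],R[1,1])),'move mm',np.round(R.T@(np.array([x,y,z])-s['tcp_pos'])*1000,1))
E
python3 -c "
from d import *
delta(.5137,.0213,.022)"
```

```text
[0.51470216 0.02161148 0.0850977 ] yaw 8.79087006794266 move mm [ 1.2 -0.2 63.1]
```

Request:
play_rows:
  steps:
    - {"ax":0,"ay":0,"az":0,"dx":1,"dy":0,"dz":15,"claw":70}
    - {"ax":0,"ay":0,"az":0,"dx":0,"dy":0,"dz":15,"claw":70}
    - {"ax":0,"ay":0,"az":0,"dx":0,"dy":0,"dz":15,"claw":70}
    - {"ax":0,"ay":0,"az":0,"dx":0,"dy":0,"dz":10,"claw":70}
    - {"ax":0,"ay":0,"az":0,"dx":0,"dy":0,"dz":6,"claw":70}
    - {"ax":0,"ay":0,"az":0,"dx":0,"dy":0,"dz":0,"claw":70}
    - {"ax":0,"ay":0,"az":0,"dx":0,"dy":0,"dz":0,"claw":52}
    - {"ax":0,"ay":0,"az":0,"dx":0,"dy":0,"dz":0,"claw":44}
    - {"ax":0,"ay":0,"az":0,"dx":0,"dy":0,"dz":0,"claw":30}
    - {"ax":0,"ay":0,"az":0,"dx":0,"dy":0,"dz":0,"claw":30}
    - {"ax":0,"ay":0,"az":0,"dx":0,"dy":0,"dz":0,"claw":30}
    - {"ax":0,"ay":0,"az":0,"dx":0,"dy":0,"dz":0,"claw":30}

```text
time_s: 24.55
tcp_pos: [0.5129, 0.0208, 0.0232]
ee_rot: [[-0.988, -0.151, 0.0], [-0.151, 0.988, 0.0], [-0.001, 0.0, -1.0]]
wrist_force: [-0.4, 0.3, 1.5]
gripper_width: 0.46
gripper_force: 30.0
```

Request:
play_rows:
  steps:
    - {"ax":0,"ay":0,"az":0,"dx":0,"dy":0,"dz":-4,"claw":30}
    - {"ax":0,"ay":0,"az":0,"dx":0,"dy":0,"dz":-6,"claw":30}
    - {"ax":0,"ay":0,"az":0,"dx":0,"dy":0,"dz":-10,"claw":30}
    - {"ax":0,"ay":0,"az":0,"dx":0,"dy":0,"dz":-20,"claw":30}
    - {"ax":0,"ay":0,"az":0,"dx":0,"dy":0,"dz":-25,"claw":30}
    - {"ax":0,"ay":0,"az":0,"dx":0,"dy":0,"dz":-25,"claw":30}
    - {"ax":0,"ay":0,"az":0,"dx":0,"dy":0,"dz":-20,"claw":30}
    - {"ax":0,"ay":0,"az":4.35,"dx":0,"dy":0,"dz":0,"claw":30}
    - {"ax":0,"ay":0,"az":4.35,"dx":0,"dy":0,"dz":0,"claw":30}
    - {"ax":0,"ay":0,"az":0,"dx":8,"dy":14,"dz":0,"claw":30}
    - {"ax":0,"ay":0,"az":0,"dx":16,"dy":28,"dz":0,"claw":30}
    - {"ax":0,"ay":0,"az":0,"dx":20,"dy":34,"dz":0,"claw":30}
    - {"ax":0,"ay":0,"az":0,"dx":20,"dy":34,"dz":0,"claw":30}
    - {"ax":0,"ay":0,"az":0,"dx":20,"dy":34,"dz":0,"claw":30}
    - {"ax":0,"ay":0,"az":0,"dx":18,"dy":32,"dz":0,"claw":30}
    - {"ax":0,"ay":0,"az":0,"dx":10,"dy":20,"dz":0,"claw":30}
    - {"ax":0,"ay":0,"az":0,"dx":6,"dy":10,"dz":0,"claw":30}
    - {"ax":0,"ay":0,"az":0,"dx":0,"dy":0,"dz":0,"claw":30}
    - {"ax":0,"ay":0,"az":0,"dx":0,"dy":0,"dz":0,"claw":30}

```text
time_s: 26.45
tcp_pos: [0.3947, 0.2262, 0.1331]
ee_rot: [[-1.0, -0.0, -0.0], [-0.0, 1.0, -0.0], [0.0, -0.0, -1.0]]
wrist_force: [0.2, -0.8, -3.3]
gripper_width: 0.458
gripper_force: 30.0
```

```bash
python3 - <<'E'
from d import *
delta(.395,.2275,.0327)
s=sense();print(s['gripper_width']*87,s['wrist_force'])
x,y,z=s['tcp_pos'];P=cloud(save('wrist','w9'))
levels(P,x,y,[(z+.034,z+.047)],.035,100)   # block top face
levels(P,x,y,[(z-.004,z+.008)],.045,100)   # foot top
levels(P,.487,.32,[(.052,.075),(.035,.05)],.05,30)
E
```

```text
[0.39465326 0.22620582 0.13314361] yaw 0.007285076757679714 move mm [ -0.4   1.3 100.4]
39.838513192098915 [ 0.16460964 -0.825392   -3.29943182]
0.16714360926918612 [ 201  252  153   50 5293] med [0.3846 0.2254 0.1706] rect c 387.0 225.5 size 62.8 23.3 ang 90.0
0.1291436092691861 [ 225  210  103   41 2448] med [0.3736 0.2259 0.1345] rect c 378.9 225.6 size 54.3 21.3 ang 89.7
```

Foot edges are square to the world, centred at (0.3953, 0.2256). Lowering with a small y shift.

Request:
play_rows:
  steps:
    - {"ax":0,"ay":0,"az":0,"dx":0,"dy":1.7,"dz":10,"claw":30}
    - {"ax":0,"ay":0,"az":0,"dx":0,"dy":0,"dz":20,"claw":30}
    - {"ax":0,"ay":0,"az":0,"dx":0,"dy":0,"dz":20,"claw":30}
    - {"ax":0,"ay":0,"az":0,"dx":0,"dy":0,"dz":15,"claw":30}
    - {"ax":0,"ay":0,"az":0,"dx":0,"dy":0,"dz":12,"claw":30}
    - {"ax":0,"ay":0,"az":0,"dx":0,"dy":0,"dz":9,"claw":30}
    - {"ax":0,"ay":0,"az":0,"dx":0,"dy":0,"dz":6,"claw":30}
    - {"ax":0,"ay":0,"az":0,"dx":0,"dy":0,"dz":4,"claw":30}
    - {"ax":0,"ay":0,"az":0,"dx":0,"dy":0,"dz":2,"claw":30}
    - {"ax":0,"ay":0,"az":0,"dx":0,"dy":0,"dz":1,"claw":30}
    - {"ax":0,"ay":0,"az":0,"dx":0,"dy":0,"dz":0,"claw":30}
    - {"ax":0,"ay":0,"az":0,"dx":0,"dy":0,"dz":0,"claw":30}

```text
time_s: 27.7
tcp_pos: [0.3949, 0.2286, 0.0343]
ee_rot: [[-1.0, -0.0, 0.001], [-0.0, 1.0, 0.001], [-0.001, 0.001, -1.0]]
wrist_force: [-0.1, 0.7, -2.4]
gripper_width: 0.453
gripper_force: 30.0
```

Request:
play_rows:
  steps:
    - {"ax":0,"ay":0,"az":0,"dx":0,"dy":0,"dz":0.8,"claw":30}
    - {"ax":0,"ay":0,"az":0,"dx":0,"dy":0,"dz":0,"claw":30}

```text
time_s: 27.9
tcp_pos: [0.3947, 0.2284, 0.0333]
ee_rot: [[-1.0, -0.0, 0.0], [-0.0, 1.0, 0.0], [-0.0, 0.0, -1.0]]
wrist_force: [0.0, 0.2, -1.9]
gripper_width: 0.453
gripper_force: 30.0
```

Request:
play_rows:
  steps:
    - {"ax":0,"ay":0,"az":0,"dx":0,"dy":0,"dz":0.7,"claw":30}
    - {"ax":0,"ay":0,"az":0,"dx":0,"dy":0,"dz":0.4,"claw":30}
    - {"ax":0,"ay":0,"az":0,"dx":0,"dy":0,"dz":0,"claw":30}

```text
time_s: 28.2
tcp_pos: [0.3947, 0.2285, 0.0332]
ee_rot: [[-1.0, -0.001, 0.0], [-0.001, 1.0, -0.0], [-0.0, -0.0, -1.0]]
wrist_force: [-3.3, -1.3, 7.5]
gripper_width: 0.457
gripper_force: 30.0
```

Request:
play_rows:
  steps:
    - {"ax":0,"ay":0,"az":0,"dx":0,"dy":0,"dz":-0.9,"claw":38}
    - {"ax":0,"ay":0,"az":0,"dx":0,"dy":0,"dz":0,"claw":50}
    - {"ax":0,"ay":0,"az":0,"dx":0,"dy":0,"dz":0,"claw":56}
    - {"ax":0,"ay":0,"az":0,"dx":0,"dy":0,"dz":0,"claw":56}
    - {"ax":0,"ay":0,"az":0,"dx":0,"dy":0,"dz":-10,"claw":56}
    - {"ax":0,"ay":0,"az":0,"dx":0,"dy":0,"dz":-30,"claw":56}
    - {"ax":0,"ay":0,"az":0,"dx":0,"dy":0,"dz":-50,"claw":56}
    - {"ax":0,"ay":0,"az":0,"dx":0,"dy":0,"dz":-50,"claw":56}
    - {"ax":0,"ay":0,"az":0,"dx":-10,"dy":-25,"dz":-25,"claw":60}
    - {"ax":0,"ay":0,"az":0,"dx":-12,"dy":-45,"dz":0,"claw":60}
    - {"ax":0,"ay":0,"az":0,"dx":-12,"dy":-45,"dz":0,"claw":60}
    - {"ax":0,"ay":0,"az":0,"dx":-12,"dy":-45,"dz":0,"claw":60}
    - {"ax":0,"ay":0,"az":0,"dx":-12,"dy":-45,"dz":0,"claw":60}
    - {"ax":0,"ay":0,"az":0,"dx":-12,"dy":-45,"dz":0,"claw":60}
    - {"ax":0,"ay":0,"az":0,"dx":-12,"dy":-45,"dz":0,"claw":60}
    - {"ax":0,"ay":0,"az":0,"dx":-12,"dy":-45,"dz":0,"claw":60}
    - {"ax":0,"ay":0,"az":0,"dx":-12,"dy":-45,"dz":0,"claw":60}
    - {"ax":0,"ay":0,"az":0,"dx":-12,"dy":-45,"dz":0,"claw":60}
    - {"ax":0,"ay":0,"az":0,"dx":-10,"dy":-18,"dz":0,"claw":60}
    - {"ax":0,"ay":0,"az":0,"dx":0,"dy":0,"dz":0,"claw":60}

```text
time_s: 30.2
tcp_pos: [0.5233, -0.2221, 0.198]
ee_rot: [[-1.0, 0.004, 0.0], [0.004, 1.0, -0.0], [-0.0, -0.0, -1.0]]
wrist_force: [-0.4, 0.2, -0.3]
gripper_width: 0.688
gripper_force: 0.0
```

Request:
play_rows:
  steps:
    - {"ax":0,"ay":0,"az":0,"dx":0,"dy":0,"dz":0,"claw":60}
    - {"ax":0,"ay":0,"az":0,"dx":0,"dy":0,"dz":0,"claw":60}

```text
time_s: 30.4
tcp_pos: [0.5223, -0.2187, 0.1983]
ee_rot: [[-1.0, -0.001, 0.0], [-0.001, 1.0, 0.0], [-0.0, 0.0, -1.0]]
wrist_force: [-1.1, 0.2, 1.0]
gripper_width: 0.687
gripper_force: 0.0
```

```bash
python3 - <<'E'
from d import *
delta(.4531,-.217,.022)
P=cloud(save('wrist','w10'))
levels(P,.4533,-.218,[(0.064,0.08),(0.055,0.0635),(0.0215,0.032)],.1,50)
E
```

```text
[ 0.52231543 -0.21871754  0.19833068] yaw 0.06286112801599698 move mm [ 69.2   1.8 176.3]
0.064 [272 107  14  14 146] med [ 0.4527 -0.2181  0.0685] rect c 453.0 -218.0 size 10.9 10.7 ang 63.2
0.055 [ 255   83   47   59 1537] med [ 0.4522 -0.2181  0.0605] rect c 453.1 -218.1 size 43.8 28.1 ang 21.4
0.0215 [ 195   15  161  186 6427] med [ 0.4436 -0.218   0.0243] rect c 455.3 -218.0 size 150.5 121.0 ang 16.6
0.0215 [ 248   70   59   80 1046] med [ 0.4365 -0.2189  0.0245] rect c 452.9 -218.2 size 67.9 36.3 ang 21.1
```

Request:
play_rows:
  steps:
    - {"ax":0,"ay":0,"az":0,"dx":25,"dy":0.6,"dz":0,"claw":60}
    - {"ax":0,"ay":0,"az":0,"dx":27,"dy":0,"dz":0,"claw":60}
    - {"ax":0,"ay":0,"az":0,"dx":17.3,"dy":0,"dz":0,"claw":60}
    - {"ax":0,"ay":0,"az":-7.1,"dx":0,"dy":0,"dz":0,"claw":60}
    - {"ax":0,"ay":0,"az":-7.1,"dx":0,"dy":0,"dz":0,"claw":60}
    - {"ax":0,"ay":0,"az":-7,"dx":0,"dy":0,"dz":0,"claw":60}
    - {"ax":0,"ay":0,"az":0,"dx":0,"dy":0,"dz":25,"claw":60}
    - {"ax":0,"ay":0,"az":0,"dx":0,"dy":0,"dz":35,"claw":60}
    - {"ax":0,"ay":0,"az":0,"dx":0,"dy":0,"dz":30,"claw":60}
    - {"ax":0,"ay":0,"az":0,"dx":0,"dy":0,"dz":20,"claw":60}
    - {"ax":0,"ay":0,"az":0,"dx":0,"dy":0,"dz":0,"claw":60}
    - {"ax":0,"ay":0,"az":0,"dx":0,"dy":0,"dz":0,"claw":60}

```text
time_s: 31.65
tcp_pos: [0.454, -0.2185, 0.0888]
ee_rot: [[-0.932, -0.363, 0.001], [-0.363, 0.932, -0.001], [-0.0, -0.001, -1.0]]
wrist_force: [0.2, -0.1, 0.8]
gripper_width: 0.687
gripper_force: 0.0
```

```bash
python3 -c "
from d import *
delta(.4530,-.2181,.0225)"
```

```text
[ 0.45395978 -0.21854108  0.08880785] yaw 21.31160387797313 move mm [ 0.8  0.8 66.3]
```

Request:
play_rows:
  steps:
    - {"ax":0,"ay":0,"az":0,"dx":0.8,"dy":0.8,"dz":15,"claw":60}
    - {"ax":0,"ay":0,"az":0,"dx":0,"dy":0,"dz":18,"claw":60}
    - {"ax":0,"ay":0,"az":0,"dx":0,"dy":0,"dz":15,"claw":60}
    - {"ax":0,"ay":0,"az":0,"dx":0,"dy":0,"dz":11,"claw":60}
    - {"ax":0,"ay":0,"az":0,"dx":0,"dy":0,"dz":6,"claw":60}
    - {"ax":0,"ay":0,"az":0,"dx":0,"dy":0,"dz":0,"claw":60}
    - {"ax":0,"ay":0,"az":0,"dx":0,"dy":0,"dz":0,"claw":45}
    - {"ax":0,"ay":0,"az":0,"dx":0,"dy":0,"dz":0,"claw":36}
    - {"ax":0,"ay":0,"az":0,"dx":0,"dy":0,"dz":0,"claw":31}
    - {"ax":0,"ay":0,"az":0,"dx":0,"dy":0,"dz":0,"claw":18}
    - {"ax":0,"ay":0,"az":0,"dx":0,"dy":0,"dz":0,"claw":18}
    - {"ax":0,"ay":0,"az":0,"dx":0,"dy":0,"dz":0,"claw":18}
    - {"ax":0,"ay":0,"az":0,"dx":0,"dy":0,"dz":0,"claw":18}

```text
time_s: 32.95
tcp_pos: [0.4525, -0.2186, 0.0231]
ee_rot: [[-0.932, -0.362, 0.0], [-0.362, 0.932, -0.0], [-0.0, -0.0, -1.0]]
wrist_force: [-1.0, 1.5, 2.8]
gripper_width: 0.321
gripper_force: 30.0
```

Request:
play_rows:
  steps:
    - {"ax":0,"ay":0,"az":0,"dx":0,"dy":0,"dz":-4,"claw":18}
    - {"ax":0,"ay":0,"az":0,"dx":0,"dy":0,"dz":-6,"claw":18}
    - {"ax":0,"ay":0,"az":0,"dx":0,"dy":0,"dz":-10,"claw":18}
    - {"ax":0,"ay":0,"az":0,"dx":0,"dy":0,"dz":-20,"claw":18}
    - {"ax":0,"ay":0,"az":0,"dx":0,"dy":0,"dz":-30,"claw":18}
    - {"ax":0,"ay":0,"az":0,"dx":0,"dy":0,"dz":-30,"claw":18}
    - {"ax":0,"ay":0,"az":0,"dx":0,"dy":0,"dz":-20,"claw":18}
    - {"ax":0,"ay":0,"az":7.1,"dx":0,"dy":0,"dz":0,"claw":18}
    - {"ax":0,"ay":0,"az":7.1,"dx":0,"dy":0,"dz":0,"claw":18}
    - {"ax":0,"ay":0,"az":7,"dx":0,"dy":0,"dz":0,"claw":18}
    - {"ax":0,"ay":0,"az":0,"dx":0,"dy":0,"dz":0,"claw":18}

```text
time_s: 34.05
tcp_pos: [0.4522, -0.2185, 0.1436]
ee_rot: [[-1.0, -0.0, 0.001], [-0.0, 1.0, 0.0], [-0.001, 0.0, -1.0]]
wrist_force: [-0.6, 0.4, -2.2]
gripper_width: 0.318
gripper_force: 30.0
```

Request:
play_rows:
  steps:
    - {"ax":0,"ay":0,"az":0,"dx":0,"dy":15,"dz":0,"claw":18}
    - {"ax":0,"ay":0,"az":0,"dx":-3,"dy":28,"dz":0,"claw":18}
    - {"ax":0,"ay":0,"az":0,"dx":-3,"dy":36,"dz":0,"claw":18}
    - {"ax":0,"ay":0,"az":0,"dx":-3,"dy":36,"dz":0,"claw":18}
    - {"ax":0,"ay":0,"az":0,"dx":-3,"dy":36,"dz":0,"claw":18}
    - {"ax":0,"ay":0,"az":0,"dx":-3,"dy":36,"dz":0,"claw":18}
    - {"ax":0,"ay":0,"az":0,"dx":-3,"dy":36,"dz":0,"claw":18}
    - {"ax":0,"ay":0,"az":0,"dx":-3,"dy":36,"dz":0,"claw":18}
    - {"ax":0,"ay":0,"az":0,"dx":-3,"dy":36,"dz":0,"claw":18}
    - {"ax":0,"ay":0,"az":0,"dx":-3,"dy":36,"dz":0,"claw":18}
    - {"ax":0,"ay":0,"az":0,"dx":-3,"dy":36,"dz":0,"claw":18}
    - {"ax":0,"ay":0,"az":0,"dx":-3,"dy":36,"dz":0,"claw":18}
    - {"ax":0,"ay":0,"az":0,"dx":-2,"dy":25,"dz":0,"claw":18}
    - {"ax":0,"ay":0,"az":0,"dx":0,"dy":14,"dz":0,"claw":18}
    - {"ax":0,"ay":0,"az":0,"dx":0,"dy":4,"dz":0,"claw":18}
    - {"ax":0,"ay":0,"az":0,"dx":0,"dy":0,"dz":0,"claw":18}
    - {"ax":0,"ay":0,"az":0,"dx":0,"dy":0,"dz":0,"claw":18}
    - {"ax":0,"ay":0,"az":0,"dx":0,"dy":0,"dz":0,"claw":18}

```text
time_s: 35.85
tcp_pos: [0.4872, 0.2263, 0.1431]
ee_rot: [[-1.0, 0.001, -0.0], [0.001, 1.0, -0.0], [0.0, -0.0, -1.0]]
wrist_force: [0.3, 0.9, -2.3]
gripper_width: 0.317
gripper_force: 30.0
```

```bash
python3 - <<'E'
from d import *
delta(.487,.2275,.033)
s=sense();print(s['gripper_width']*87,s['wrist_force'])
x,y,z=s['tcp_pos'];P=cloud(save('wrist','w11'))
levels(P,x,y,[(z-.004,z+.008)],.05,100)   # foot top
print('sq');levels(P,.395,.2275,[(.073,.09),(.06,.0725),(.031,.04)],.045,50)
print('small');levels(P,.487,.32,[(.052,.075),(.035,.05)],.04,30)
E
```

```text
[0.48722809 0.2262899  0.14306834] yaw -0.04750858833891348 move mm [  0.2   1.2 110.1]
27.570565582296375 [ 0.33341276  0.90697959 -2.30037118]
0.13906834375329125 [ 242  197   70   53 2224] med [0.4612 0.226  0.1445] rect c 468.0 225.8 size 36.1 28.4 ang 89.9
sq
0.073 [271  75  19  19 284] med [0.396  0.2281 0.0787] rect c 396.0 228.1 size 11.7 11.2 ang 89.9
0.06 [ 250   53   61   62 3407] med [0.3951 0.2281 0.0706] rect c 395.8 228.1 size 40.4 39.2 ang 89.8
0.031 [ 243   48   74   74 1518] med [0.3984 0.2262 0.0345] rect c 395.8 228.2 size 54.8 53.9 ang 89.9
small
0.052 [384 197  27  25 492] med [0.4863 0.3179 0.0619] rect c 487.5 319.4 size 18.4 17.4 ang 88.8
0.035 [371 183  41  39 759] med [0.4813 0.3133 0.0442] rect c 486.6 318.4 size 28.5 31.4 ang 48.7
```

View pics/w11.png

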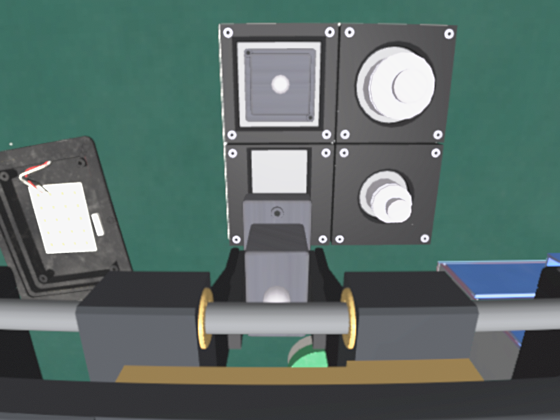

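The view shows the square block (280,85) and both weights (410,87), (393,205) seated upright, with the long block straight over its pocket. Lowering it.

Request:
play_rows:
  steps:
    - {"ax":0,"ay":0,"az":0,"dx":0.7,"dy":1.4,"dz":12,"claw":18}
    - {"ax":0,"ay":0,"az":0,"dx":0,"dy":0,"dz":22,"claw":18}
    - {"ax":0,"ay":0,"az":0,"dx":0,"dy":0,"dz":22,"claw":18}
    - {"ax":0,"ay":0,"az":0,"dx":0,"dy":0,"dz":18,"claw":18}
    - {"ax":0,"ay":0,"az":0,"dx":0,"dy":0,"dz":12,"claw":18}
    - {"ax":0,"ay":0,"az":0,"dx":0,"dy":0,"dz":9,"claw":18}
    - {"ax":0,"ay":0,"az":0,"dx":0,"dy":0,"dz":6,"claw":18}
    - {"ax":0,"ay":0,"az":0,"dx":0,"dy":0,"dz":4,"claw":18}
    - {"ax":0,"ay":0,"az":0,"dx":0,"dy":0,"dz":2.5,"claw":18}
    - {"ax":0,"ay":0,"az":0,"dx":0,"dy":0,"dz":1,"claw":18}
    - {"ax":0,"ay":0,"az":0,"dx":0,"dy":0,"dz":0,"claw":18}
    - {"ax":0,"ay":0,"az":0,"dx":0,"dy":0,"dz":0,"claw":18}

```text
time_s: 37.1
tcp_pos: [0.4869, 0.229, 0.0349]
ee_rot: [[-1.0, -0.0, 0.001], [-0.0, 1.0, 0.001], [-0.001, 0.001, -1.0]]
wrist_force: [-0.3, 0.5, -2.8]
gripper_width: 0.319
gripper_force: 30.0
```

Request:
play_rows:
  steps:
    - {"ax":0,"ay":0,"az":0,"dx":0,"dy":0,"dz":0.8,"claw":18}
    - {"ax":0,"ay":0,"az":0,"dx":0,"dy":0,"dz":0,"claw":18}

```text
time_s: 37.3
tcp_pos: [0.4867, 0.2289, 0.0338]
ee_rot: [[-1.0, -0.0, 0.0], [-0.0, 1.0, 0.0], [-0.0, 0.0, -1.0]]
wrist_force: [-0.5, 0.3, -3.2]
gripper_width: 0.316
gripper_force: 30.0
```

Request:
play_rows:
  steps:
    - {"ax":0,"ay":0,"az":0,"dx":0,"dy":-0.6,"dz":0.7,"claw":18}
    - {"ax":0,"ay":0,"az":0,"dx":0,"dy":0,"dz":0.7,"claw":18}
    - {"ax":0,"ay":0,"az":0,"dx":0,"dy":0,"dz":0,"claw":18}

```text
time_s: 37.6
tcp_pos: [0.4868, 0.2285, 0.0331]
ee_rot: [[-1.0, -0.001, 0.001], [-0.001, 1.0, 0.0], [-0.001, 0.0, -1.0]]
wrist_force: [-2.6, -0.2, 4.9]
gripper_width: 0.32
gripper_force: 30.0
```

Contact. Releasing, rising and stepping back to look.

Request:
play_rows:
  steps:
    - {"ax":0,"ay":0,"az":0,"dx":0,"dy":0,"dz":-0.6,"claw":26}
    - {"ax":0,"ay":0,"az":0,"dx":0,"dy":0,"dz":0,"claw":38}
    - {"ax":0,"ay":0,"az":0,"dx":0,"dy":0,"dz":0,"claw":46}
    - {"ax":0,"ay":0,"az":0,"dx":0,"dy":0,"dz":0,"claw":46}
    - {"ax":0,"ay":0,"az":0,"dx":0,"dy":0,"dz":-10,"claw":46}
    - {"ax":0,"ay":0,"az":0,"dx":0,"dy":0,"dz":-30,"claw":46}
    - {"ax":0,"ay":0,"az":0,"dx":0,"dy":0,"dz":-50,"claw":46}
    - {"ax":0,"ay":0,"az":0,"dx":0,"dy":0,"dz":-50,"claw":46}
    - {"ax":0,"ay":0,"az":0,"dx":0,"dy":-20,"dz":-45,"claw":46}
    - {"ax":0,"ay":0,"az":0,"dx":-30,"dy":-30,"dz":0,"claw":46}
    - {"ax":0,"ay":0,"az":0,"dx":-30,"dy":-30,"dz":0,"claw":46}
    - {"ax":0,"ay":0,"az":0,"dx":-20,"dy":-10,"dz":0,"claw":46}
    - {"ax":0,"ay":0,"az":0,"dx":0,"dy":0,"dz":0,"claw":46}
    - {"ax":0,"ay":0,"az":0,"dx":0,"dy":0,"dz":0,"claw":46}

```text
time_s: 39.0
tcp_pos: [0.5665, 0.1379, 0.218]
ee_rot: [[-1.0, 0.001, -0.0], [0.001, 1.0, 0.0], [0.0, 0.0, -1.0]]
wrist_force: [-0.4, 0.1, 0.5]
gripper_width: 0.532
gripper_force: 0.0
```

```bash
python3 - <<'E'
from h import *
P=cloud(save('wrist','w12'))
for n,x,y in(('long',.487,.228),('sq',.395,.2275)):
  print(n);levels(P,x,y,[(.073,.09),(.06,.0725),(.031,.04)],.045,50)
for n,x,y in(('small',.487,.32),('large',.396,.32)):
  print(n);levels(P,x,y,[(.052,.075),(.035,.05)],.04,30)
T=cloud(save('top','t9'))
for n,x,y in(('lampA',.455,-.218),('lampB',.516,.0226)): print(n);levels(T,x,y,[(.018,.032)],.1,100)
print('old')
T=cloud(load('top0'))
for n,x,y in(('lampA',.455,-.218),('lampB',.516,.0226)): print(n);levels(T,x,y,[(.018,.032)],.1,100)
print(sense()['wrist_force'])
E
```

```text
long
0.073 [374  95  15  14 168] med [0.4878 0.227  0.0784] rect c 487.5 227.9 size 11.0 11.6 ang 0.8
0.06 [ 359   76   38   52 1563] med [0.4874 0.2255 0.0704] rect c 488.0 227.8 size 29.2 44.0 ang 89.8
0.031 [ 349   65   41   72 1044] med [0.4795 0.2194 0.0346] rect c 488.1 227.5 size 36.0 67.7 ang 89.7
sq
0.06 [360   0  51  17 774] med [0.4118 0.227  0.0703] rect c 410.9 227.9 size 40.0 12.2 ang 88.1
0.031 [345   0  59  31 781] med [0.4178 0.2205 0.0346] rect c 411.2 228.1 size 55.5 25.0 ang 88.5
small
0.052 [462  94  23  19 357] med [0.488  0.317  0.0618] rect c 488.0 319.5 size 16.3 17.6 ang 3.4
0.035 [446  86  33  34 620] med [0.4873 0.3125 0.0443] rect c 488.2 317.2 size 31.2 27.0 ang 1.5
large
0.052 [472   0  29  12 233] med [0.4044 0.3168 0.0615] rect c 404.5 318.9 size 22.6 8.1 ang 88.2
0.035 [449   0  54  29 978] med [0.4091 0.3127 0.0445] rect c 408.6 319.2 size 23.6 48.9 ang 0.0
lampA
0.018 [293 233  55  62 771] med [ 0.4596 -0.2236  0.0243] rect c 458.4 -219.8 size 150.6 121.3 ang 16.6
lampB
0.018 [212 216  48  57 700] med [0.514  0.0181 0.0243] rect c 519.0 21.9 size 150.9 120.7 ang 8.4
old
lampA
0.018 [292 233  56  62 761] med [ 0.4595 -0.2231  0.0245] rect c 458.4 -219.6 size 150.6 121.1 ang 16.8
lampB
0.018 [211 216  49  57 738] med [0.5195 0.0247 0.0241] rect c 518.9 21.8 size 150.9 120.9 ang 8.6
0.018 [225 234  22  22 131] med [0.5073 0.0125 0.0249] rect c 516.8 19.6 size 54.8 53.7 ang 10.1
[-0.35460561 -0.01478508 -0.05074023]
```

View pics/w12.png

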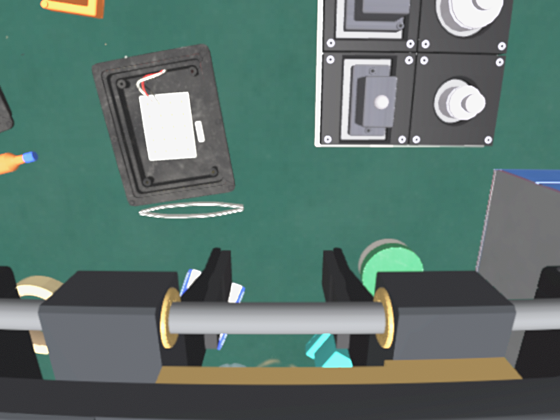

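The last view shows all four parts upright in their own nests, with the long block at (372,98) and the small weight at (460,103). Neither lamp has moved, and the robot is clear.

```bash
python3 -c "
from station import *
print(finish_job())"
```

```text
the job is handed in; nothing more can be done
None
```

All four parts stand upright in their own nests, both lamps are where they lay at the start, and the job was handed in at about 39 s of the 106 s allowed.

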